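Hook the fallen bead out from between the drying boards

ROBOT

A 6-joint arm with a two-finger parallel gripper is mounted at the origin on the work surface. World frame = base frame: x ahead of the robot, y to its left, z up, the work surface at z = 0. Lengths are in mm, angles in rad, forces in N, time in s.
With the tool pointing down it reaches from about 350 to 875 mm from the base axis. Payload 4.2 kg.
Tool frame: the origin (TCP) lies at the very end of the fingers, on their centre line; the grasp point (between the pads) lies 19 mm behind it; z points along the fingers, y is the direction in which the jaws open and shut (so a half turn about z gives the same grasp; the last joint's range is limited). The gripper opens to 85 mm and grips with 20 to 120 N. Pads are 22 mm wide; open, the fingers measure 114 mm over their backs; the gripper's body (76 mm by 85 mm) begins 54 mm behind the grasp point. The pads swing forward as they close: fully open they stand 13 mm farther back than shut.
Start: joints at [-0.91, 0.385, 0.008, 0, -1.194, -0.259], TCP at [244.435, -575.196, 231.312] pointing down, gripper open.
Joint ranges: [-3.14, 3.14], [-1.21, 2.06], [-1.07, 1.41], [-3.16, 2.05], [-2.99, -0.16], [-3.1, 3.1]. Speed limits (rad/s): [2.79, 2.79, 3.14, 3.14, 3.14, 3.14].

INTERFACE

Orientations are given as a unit quaternion [x, y, z, w].
In Python, from bench import arm gives the robot as it stands.
- The arm moves only by the tool apply_moves, never from a script. Its argument "plan" is one flat list of numbers, 5 for each row, row after row: the gripper's target within -1 to 1 (shut at 1, half-way at 0, fully open at -1), then the shift along the world's x, y, z in m, then the turn about the world's z in degrees. A call has 1 to 8 rows; each row is the pose to reach, as a shift and turn from the pose commanded when the call began; what a row does not reach only later rows make up. A row lasts 1/12 s, in which the tool goes at most 41.7 mm and 7.16 degrees, less where a joint would pass 70% of its speed; a pose out of reach is approached as far as the arm can. A call with a gripper value outside its range is refused whole. The fingers move at their own pace and stop on an object; the grip force is fixed at half the most. Time passes only in rows, so rows that repeat a pose let the fingers close. It gives the time, the measured TCP pose, the force and the opening at its end, in the units of the state.
- arm.read_state(): the state, without advancing time (a new reading comes with each control period).
- arm.get_image(name): name is "scene" or "top" or "wrist"; returns a dict with "color" (384x512x3 uint8, red, green, blue), "range_z" (384x512 float32, mm along the optical axis (not along the pixel's ray), 0 where there is no reading), "camera_matrix" (3x3 intrinsics, pixels), "camera_from_world" (4x4, takes a point from world to camera coordinates); the wrist camera has in their place "mount" (4x4, takes a point from camera to tool coordinates, whose origin is the TCP and whose axes are the flange's). Camera axes: x right, y down, z forward; pixel columns grow to the right and rows downward; lengths in mm; the calibration is good to about 2 mm. A picture is of the moment at which its call begins: read the wrist's pose just before it.
- arm.job_done(): hands the job in, once; it reports no verdict.
The state is a dict: "clock": time; "joints": joint angles; "joint_vel": joint speeds; "joint_efforts": joint torques, N m; "position": TCP position; "ee_rot": TCP orientation; "contact_force": force on the tool from outside, world axes, zero at the start; "wrist_torque": the same for the moment, N m; "gripper_width": finger opening in mm.
Only numpy, scipy, OpenCV 4.12 (cv2) and the standard library are available. Lean on these libraries where they do the work, as an engineer would, in place of code of your own. Each camera call takes 0.05 s, during which the arm holds its last target.

TASK

An eight-sided bead on a short stick has fallen deep into the narrow gap between two foam boards under the clear upper shelf. Take the hooked pick (wooden handle, bent steel blade) from its stand, reach in behind the bead and drag it with the hook, not with the fingers, out onto the bare front part of the shelf, well clear of the gap. Stand the pick back in its stand as you found it and lay the bead gently in the shallow metal tray; leave everything else where it is, including the wooden offcut in the other gap.

Things in the scene. Friction and masses are not known exactly. Their poses are not given: they have to be found in the camera images.
- rack: White drying shelf, fixed. Origin at bench level midway across below the front edge of its clear upper shelf; x points into the shelf (roughly world +y), y across, z up. Lower shelf: top at z = 20, x -150 to 160, y +-125. Three foam boards on it, x -30 to 150, tops at z = 65: y -120 to -70, -40 to 40, 70 to 120. Posts at y +-128, x 2 to 148, rise to z = 300.
- gap_left (a point): Front end, on the lower shelf's top, of the centre line of the gap at y = +55 between two boards (rack axes). The gap runs along x for 180 mm, 30 wide, 45 deep, open in front. Small beads on sticks stand on the boards at rack x 19 to 127, up to z = 165, at least 12 mm from the gaps.
- gap_right (a point): The same for the gap at y = -55. The bead lies in one gap, the offcut in the other.
- shelf_front (a point): Point on the lower shelf's top in the bare front part, 80 mm before the upper shelf's front edge and 50 before the boards; rack axes.
- roof_edge (a point): Middle of the lower front edge of the clear upper shelf (a thin white strip marks it), 185 above the lower shelf's top. That shelf is 10 thick, reaches 150 back (x) and y +-131 (rack axes); foam strips with beads on it start 40 behind the edge and rise 105 above this point.
- bead_mid (a point): Trapped bead, dark wood with two brass lines: eight-sided barrel 30 long, 20 across flats, with a stick stub 4 thick and 30 long from its -x end. This is the barrel's centre; x runs along it, away from the stub. It starts flat in one gap, stub to the open front, centre 38 to 66 behind the upper shelf's front edge and 10 above the lower shelf. 17 to 35 g.
- offcut_mid (a point): Bystander: bare wooden stick offcut 60 x 14 x 14 lying in the other gap; this is its centre. Leave it.
- pick_grip (a point): Hooked pick (110 g): point on the wooden handle's axis where to grip it. Frame upright while it leans in the stand: z up, x level from handle to hook. In it the axis leans 42 degrees from vertical, unit direction up the handle (-0.669, 0, 0.743). Handle 18 x 18 square, two faces square to y, from 72 below to 28 above this point along the axis. Kept at this lean the rod fits under the upper shelf.
- pick_bend (a point): Bend of the pick, at (122, 0, -135) from pick_grip, same axes: the straight steel rod, 7 thick, runs from the handle's lower end to here (182 along the axis from pick_grip); from here the hook, a flat steel blade 18 wide (y), 5 thick (x) and 30 long, goes straight down to the toe (in this frame).
- pick_toe (a point): Middle of the lower end of the pick's blade, at (122, 0, -165) from pick_grip, same axes. The blade's -x face pulls; it is 2.5 from this point.
- pocket (a point): Stand for the pick, fixed, pale wood: centre of the floor of its pocket for the blade, 20 (x) x 28 (y) inside, rim 22 above this floor, walls 5 thick; floor 12 above the bench. x points from fork to pocket, y across, z up. Base plate x -120 to 30, y +-37. The pick comes out and goes back straight up and down.
- fork (a point): Where the stand's fork carries the handle's underside, 54 down the axis from pick_grip; 26 wide between its 5 thick prongs, on a post; pocket axes.
- handle_home (a point): Point fixed to the stand where pick_grip is when the pick stands home: (-122, 0, 165) mm from pocket. Same axes as pocket.
- tray: Shallow open aluminium tray, fixed, 150 (x) x 110 (y) x 26 high, walls and floor 4 thick; origin at the centre of its underside on the bench. The tray and the stand stand side by side and may swap places.
- jar: Bystander: amber glass jar 56 across, 85 high; origin at the centre of its underside.
- foam_block: Bystander: foam block 60 x 60 x 40 with three beads on sticks, 130 high in all; origin at the centre of its underside.
Things that resemble listed ones, but are neither listed nor needed, are in the scene too. Leave any blue or purple look-alike of the part that bears pick_grip alone.

How it is judged:
By the outcome, as a careful person would: the job done as asked, in the order asked, and still so for the second after the job is handed in, with the robot touching nothing.
It also fails if it takes over 72 s, if anything falls off the work surface, if the arm or the gripper's body presses on something with over 40 N, if the wrist force passes 120 N, or if a joint passes its speed limit or range.

## Working session

There is one attempt and no reset: what is moved stays moved. The work goes in short steps, Python scripts to look and compute and a tool call to move; the robot and the scene stay as the last step left them, time stands still between calls to the robot, and variables do not carry over. Pictures are saved under pics/ and viewed, and the job is handed in when it is done.

Besides the shell and the picture viewer there is one more tool, called after ">>>" as name(argument=value, ...) on one line, values as JSON. apply_moves: Moves the arm, as the interface text tells. Its arguments: {"type":"object","properties":{"plan":{"type":"array","items":{"type":"number"}}},"required":["plan"]}

```bash
ls; mkdir -p pics; cat > h.py <<'E'
import numpy as np, cv2
from bench import arm
from scipy.spatial.transform import Rotation as R
def grab(n):
    s=arm.read_state(); im=arm.get_image(n)
    if n=="wrist":
        T=np.eye(4);T[:3,:3]=R.from_quat(s["ee_rot"]).as_matrix();T[:3,3]=s["position"]
        im["wfc"]=T@im["mount"]
    else: im["wfc"]=np.linalg.inv(im["camera_from_world"])
    return im
def save(n,im,k): 
    cv2.imwrite(f"pics/{k}.png",im["color"][:,:,::-1])
    np.savez(f"pics/{k}.npz",color=im["color"],rz=im["range_z"],K=im["camera_matrix"],wfc=im["wfc"])
def load(k):
    d=np.load(f"pics/{k}.npz"); return dict(color=d["color"],range_z=d["rz"],camera_matrix=d["K"],wfc=d["wfc"])
def ray(im,u,v):
    d=np.linalg.inv(im["camera_matrix"])@[u,v,1]; W=im["wfc"]; return W[:3,3],W[:3,:3]@d
def onz(im,u,v,z):
    o,d=ray(im,u,v); return o+d*(z-o[2])/d[2]
def dep(im,u,v):
    o,d=ray(im,u,v); return o+d*im["range_z"][int(v),int(u)]
def proj(im,p):
    c=np.linalg.inv(im["wfc"])@np.append(p,1); q=im["camera_matrix"]@c[:3]; return q[:2]/q[2]
def cloud(im):
    h,w=im["range_z"].shape; u,v=np.meshgrid(np.arange(w),np.arange(h))
    d=np.linalg.inv(im["camera_matrix"])@np.stack([u.ravel(),v.ravel(),np.ones(h*w)])
    P=(im["wfc"][:3,:3]@(d*im["range_z"].ravel())).T+im["wfc"][:3,3]
    P[im["range_z"].ravel()==0]=np.nan
    return P.reshape(h,w,3)
def crop(im,k,u0,u1,v0,v1,f):
    cv2.imwrite(f"pics/{k}.png",cv2.resize(im["color"][v0:v1,u0:u1,::-1],None,fx=f,fy=f,interpolation=cv2.INTER_CUBIC))
E
python3 - <<'E'
from h import *
for n in("scene","top","wrist"):
    im=grab(n); save(n,im,n+"0"); print(n,im["wfc"].round(2).tolist(),im["camera_matrix"].round(1).tolist())
print(arm.read_state())
E
```

```text
pics
scene [[0.78, 0.52, -0.33, 735.84], [0.62, -0.65, 0.44, -551.97], [0.01, -0.55, -0.84, 1072.03], [0.0, 0.0, 0.0, 1.0]] [[417.6, 0.0, 257.0], [0.0, 417.6, 192.5], [0.0, 0.0, 1.0]]
top [[0.01, -0.99, 0.14, 225.72], [-1.0, -0.01, 0.03, -76.06], [-0.02, -0.14, -0.99, 1315.37], [0.0, 0.0, 0.0, 1.0]] [[432.6, 0.0, 255.1], [0.0, 432.6, 190.4], [0.0, 0.0, 1.0]]
wrist [[-0.39, 0.89, 0.24, 184.33], [0.92, 0.38, 0.1, -600.88], [0.0, 0.26, -0.97, 372.97], [0.0, 0.0, 0.0, 1.0]] [[293.7, 0.0, 254.6], [0.0, 293.7, 189.2], [0.0, 0.0, 1.0]]
{'clock': 0.15, 'joints': array([-9.10405644e-01,  3.85376180e-01,  6.95501663e-03, -3.52147578e-04,
       -1.19397907e+00, -2.58620239e-01]), 'joint_vel': array([-0.00121662, -0.00118868,  0.00368483,  0.0022382 ,  0.00068284,
        0.00114342]), 'joint_efforts': array([-4.27170653e-04, -3.92678297e+01,  1.88581181e+01,  4.18866813e+00,
       -3.43633168e-03, -1.31700624e-07]), 'position': array([ 244.26650443, -574.82556604,  230.48108475]), 'ee_rot': array([-1.99473148e-01,  9.79902951e-01,  7.91354188e-04, -2.08977815e-04]), 'contact_force': array([ 0.01786157,  1.07458218, -0.55351347]), 'wrist_torque': array([-0.01117313, -0.0403435 , -0.00818708]), 'gripper_width': 85.4049836428432}
```

View pics/scene0.png

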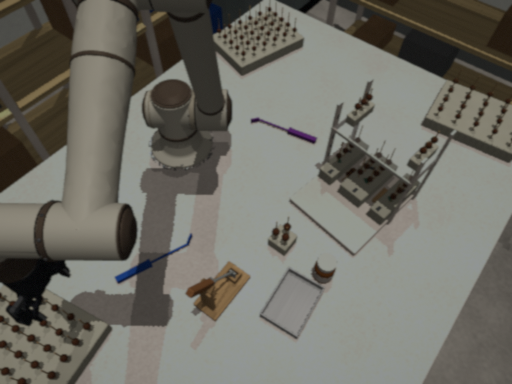

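View pics/top0.png

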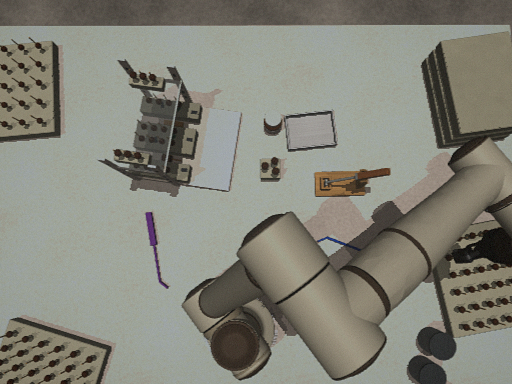

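View pics/wrist0.png

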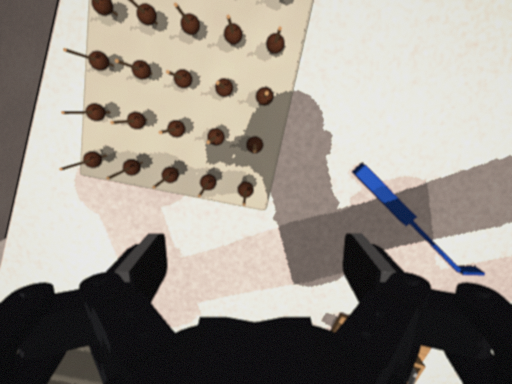

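```bash
python3 - <<'E'
from h import *
t=load("top0"); s=load("scene0")
crop(t,"t_rack",95,255,50,200,5); crop(t,"t_stand",250,400,100,205,5); crop(s,"s_rack",285,460,75,255,4); crop(s,"s_stand",180,350,210,345,4.5)
E
```

```text
(no output)
```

View pics/t_rack.png

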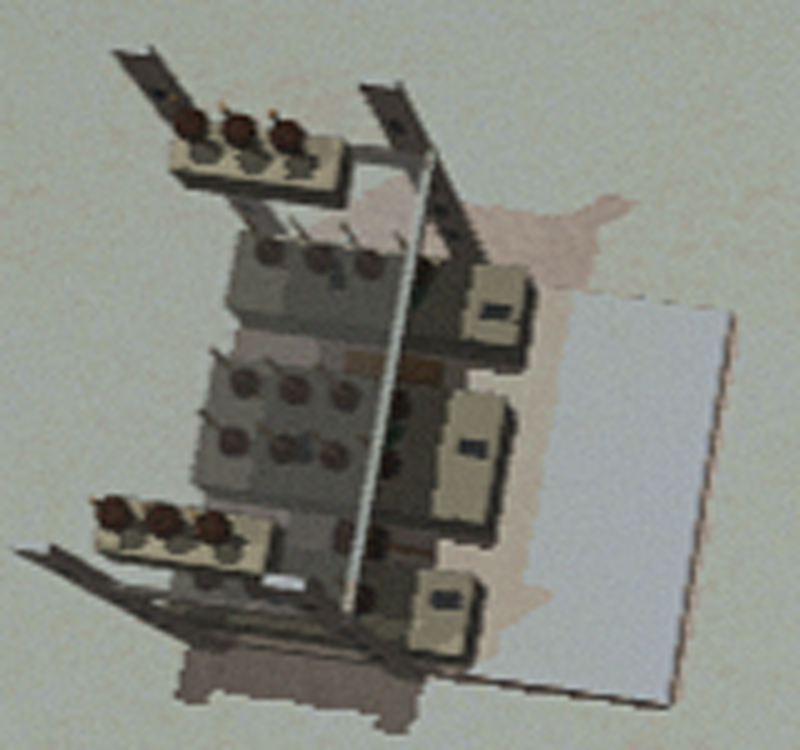

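View pics/t_stand.png

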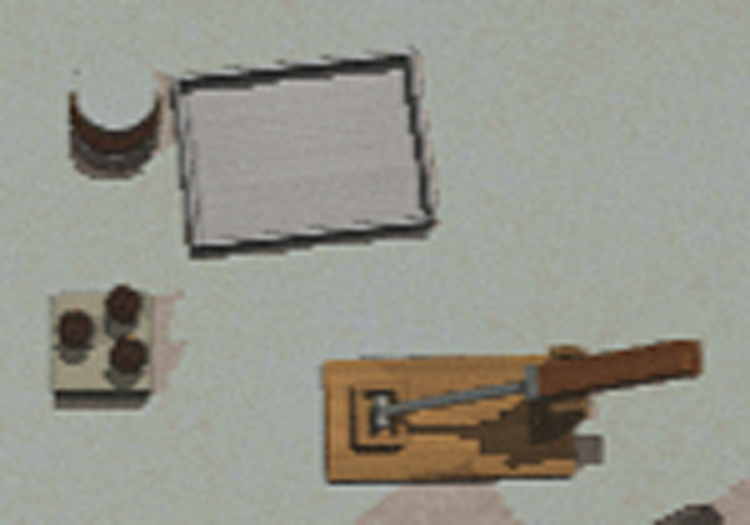

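View pics/s_rack.png

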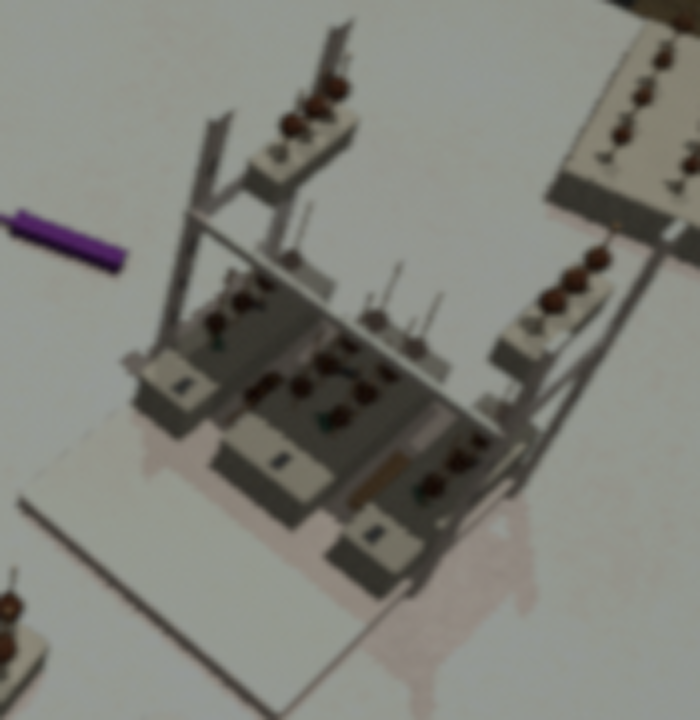

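View pics/s_stand.png

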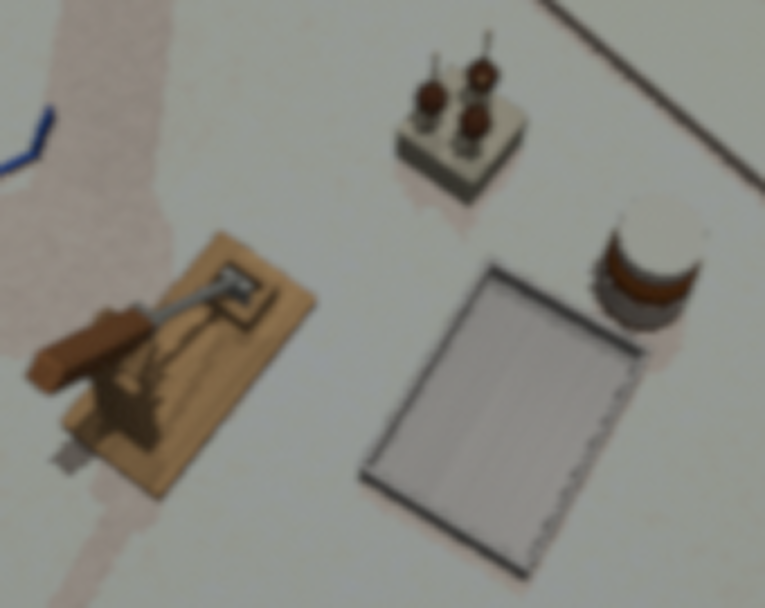

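```bash
python3 - <<'E'
from h import *
t=load("top0"); s=load("scene0")
A=onz(t,95+735/5,50+312/5,20);B=onz(t,95+670/5,50+706/5,20)
C=onz(s,285+20/4,75+503/4,20);D=onz(s,285+278/4,75+717/4,20)
print("shelf front corners top",A,B,"scene",D,C,np.linalg.norm(A-B),np.linalg.norm(C-D))
print("depth check", dep(t,238,150),dep(s,345,230))
C_=lambda im,l,u0,v0,f,z:[print(onz(im,u0+x/f,v0+y/f,z).round(1)) for x,y in l]
print("strip ends z205"); C_(t,[(432,160),(350,605)],95,50,5,215)
C_(s,[(193,213),(510,440)],285,75,4,210)
print("bead z20..40"); C_(t,[(338,540),(386,540),(362,540),(435,550)],95,50,5,35); C_(s,[(264,387)],285,75,4,35)
print("stand depth")
for im,l in((t,[(316,182),(330,194),(352,192)]),(s,[(235,270),(215,300)])):
    for u,v in l: print(dep(im,u,v).round(1))
print("stand corners z12"); C_(t,[(325,362),(327,482),(573,480)],250,100,5,12)
C_(s,[(222,232),(316,300),(160,498),(62,424)],180,210,4.5,12)
print("pocket rim z34");C_(t,[(352,387),(403,387),(403,447),(352,450)],250,100,5,34);C_(s,[(233,262),(278,297),(255,327),(208,290)],180,210,4.5,34)
print("tray rim");C_(t,[(175,83),(410,55),(435,225),(192,250)],250,100,5,26);C_(s,[(493,262),(645,352),(527,577),(362,475)],180,210,4.5,26)
print("jar");C_(t,[(115,90)],250,100,5,85);print("block top");C_(t,[(102,340)],250,100,5,40)
# handle by colour
for im,n in((t,"t"),(s,"s")):
    P=cloud(im); c=im["color"].astype(int)
    m=(c[...,0]-c[...,2]>40)&(P[...,2]>70)&(P[...,1]<0)
    m&=~((P[...,0]<300))
    v,u=np.nonzero(m); print(n,m.sum(),u.min(),u.max(),v.min(),v.max()); Q=P[m]; mu=np.median(Q,0); U,S,V=np.linalg.svd(Q-Q.mean(0)); print(mu,V[0],Q.min(0),Q.max(0))
E
```

```text
shelf front corners top [6.52165405e+02 5.16440211e-01 2.00000000e+01] [404.79427465  36.07711776  20.        ] scene [655.01298425   4.24034628  20.        ] [414.53709782  33.73395324  20.        ] 249.9140611068923 242.2777843773088
depth check [537.93276892  12.45027146  -2.47416754] [594.52435125  52.67868714  19.41524731]
strip ends z205
[671.7 152.6 215. ]
[429.5 186.8 215. ]
[427.4 193.3 210. ]
[685.1 158.7 210. ]
bead z20..40
[502.9 238.8  35. ]
[503.1 209.5  35. ]
[503.  224.2  35. ]
[497.1 179.4  35. ]
[503.8 228.5  35. ]
stand depth
[ 435.7 -227.3   15.6]
[ 399.8 -269.7   12.1]
[ 405.8 -335.    17. ]
[ 432.9 -241.6   36.9]
[ 437.7 -329.5    9.7]
stand corners z12
[ 465.9 -224.9   12. ]
[ 392.1 -225.5   12. ]
[ 394.6 -373.6   12. ]
[ 397.7 -224.9   12. ]
[ 469.7 -223.2   12. ]
[ 474.9 -369.1   12. ]
[ 403.1 -372.4   12. ]
pocket rim z34
[ 446.8 -238.4   34. ]
[ 447.  -268.8   34. ]
[ 410.7 -268.3   34. ]
[ 408.7 -238.    34. ]
[ 422.1 -242.2   34. ]
[ 456.7 -242.5   34. ]
[ 458.  -264.9   34. ]
[ 422.  -264.7   34. ]
tray rim
[ 637.2 -132.6   26. ]
[ 655.6 -277.    26. ]
[ 548.5 -290.7   26. ]
[ 532.1 -143.1   26. ]
[ 540.5 -143.2   26. ]
[ 642.  -133.3   26. ]
[ 662.  -279.6   26. ]
[ 557.8 -291.8   26. ]
jar
[614.  -94.8  85. ]
block top
[473.2 -88.6  40. ]
t 221 275 389 167 182
[ 435.72636286 -357.50379082  171.94294957] [ 0.03427284  0.81514242 -0.5782458 ] [ 418.19503943 -396.68507561   71.46946762] [ 468.106817   -101.45834771  207.73536861]
s 218 187 215 279 296
[ 438.85124417 -356.08140929  173.31174305] [ 0.0700335   0.57738117 -0.8134656 ] [ 418.9562133  -395.64992873  112.30081949] [ 453.34155572 -323.87733151  205.36593339]
```

>>> apply_moves(plan=[-1, 0.19, 0.2, 0.13, 35, -1, 0.19, 0.2, 0.13, 35, -1, 0.19, 0.2, 0.13, 35, -1, 0.19, 0.2, 0.13, 35, -1, 0.19, 0.2, 0.13, 35, -1, 0.19, 0.2, 0.13, 35, -1, 0.19, 0.2, 0.13, 35, -1, 0.19, 0.2, 0.13, 35])

```text
clock: 0.82
position: [437.6, -372.7, 364.1]
ee_rot: [-0.487, 0.874, -0.002, 0.001]
contact_force: [0.8, -0.1, 0.2]
gripper_width: 85.5
```

>>> apply_moves(plan=[-1, 0, 0, 0, 33.5, -1, 0, 0, 0, 33.5, -1, 0, 0, 0, 33.5, -1, 0, 0, 0, 33.5, -1, 0, 0, 0, 33.5, -1, 0, 0, 0, 33.5, -1, 0, 0, 0, 33.5])

```text
clock: 1.4
position: [434.1, -375.3, 360.8]
ee_rot: [0.716, -0.699, -0.001, 0.0]
contact_force: [0.0, -1.9, 0.5]
gripper_width: 85.0
```

```bash
python3 - <<'E'
from h import *
im=grab("wrist"); save("w",im,"w1"); s=arm.read_state(); print(s["clock"],s["position"],s["ee_rot"],s["joints"],s["contact_force"])
cv2.imwrite("pics/w1b.png",cv2.resize(im["color"][:,:,::-1],(800,600),interpolation=2))
E
```

```text
1.45 [ 434.15545262 -375.31283884  360.86331266] [ 7.15547088e-01 -6.98564361e-01 -4.38136168e-04  7.45503589e-05] [-4.30735967e-01  2.37262919e-01  1.15849389e-01 -1.55108876e-04
 -1.45025823e+00  4.54772468e-01] [-0.30994211 -0.09587693  0.02354134]
```

View pics/w1b.png

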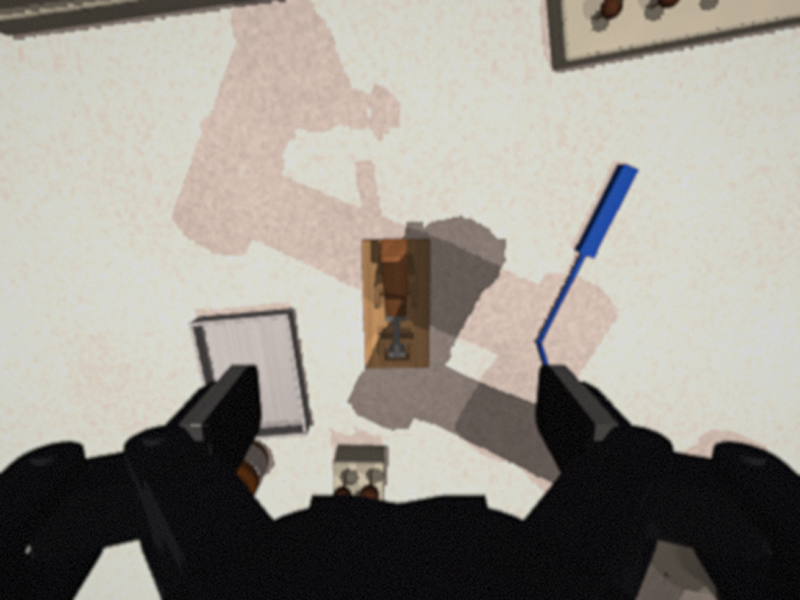

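The wooden-handled pick stands in its stand at (396,300) with steel blade in the pocket at (397,345). The blue one at (590,250) and the purple one at top-image (152,228) are look-alikes. I'll confirm in a crop and measure.

```bash
python3 - <<'E'
from h import *
im=load("w1"); crop(im,"w1c",215,295,140,245,5.7)
print(im["wfc"].round(2))
P=cloud(im);c=im["color"].astype(int)
m=(c[...,0]-c[...,2]>50)&(P[...,2]>90)&(P[...,0]>390)&(P[...,0]<480)&(P[...,1]<-300)
Q=P[m]; print(m.sum())
v,u=np.nonzero(m)
for vv in range(v.min(),v.max()+1,2):
    r=u[v==vv]; 
    z=np.nanmedian(P[vv,r,2]); print(vv,r.min(),r.max(),onz(im,r.min(),vv,z)[:2].round(1),onz(im,r.max(),vv,z).round(1))
E
```

```text
[[-1.0000e+00 -2.0000e-02 -1.0000e-02  4.3598e+02]
 [-2.0000e-02  9.7000e-01  2.6000e-01 -4.4108e+02]
 [ 0.0000e+00  2.6000e-01 -9.7000e-01  5.0338e+02]
 [ 0.0000e+00  0.0000e+00  0.0000e+00  1.0000e+00]]
516
153 245 259 [ 444.6 -397.4] [ 429.8 -397.8  193.4]
155 244 260 [ 445.6 -395.5] [ 428.7 -395.9  195. ]
157 244 260 [ 445.5 -393.6] [ 428.7 -394.   196.3]
159 244 260 [ 445.5 -391.8] [ 428.7 -392.2  198.3]
161 244 260 [ 445.4 -390. ] [ 428.7 -390.4  200.1]
163 244 259 [ 445.3 -388.2] [ 429.7 -388.5  201.7]
165 244 258 [ 445.2 -386.2] [ 430.7 -386.5  202.5]
167 244 257 [ 445.2 -384.1] [ 431.7 -384.4  202.3]
169 253 253 [ 435.8 -381.6] [ 435.8 -381.6  199.5]
171 248 255 [ 441.1 -378.6] [ 433.6 -378.8  196. ]
173 240 255 [ 449.7 -375.7] [ 433.6 -376.1  193.4]
175 240 254 [ 449.9 -372.7] [ 434.6 -373.   189.5]
177 252 255 [ 436.7 -370.1] [ 433.4 -370.1  186.4]
179 240 255 [ 450.1 -366.7] [ 433.3 -367.1  183.1]
181 239 257 [ 452.5 -357.8] [ 430.6 -358.3  155.5]
183 239 256 [ 453.5 -349.9] [ 431.5 -350.4  133.6]
185 239 254 [ 453.4 -347.8] [ 434.  -348.3  136.1]
187 239 242 [ 453.3 -345.4] [ 449.4 -345.5  136.9]
189 239 245 [ 453.2 -343.2] [ 445.5 -343.4  138.7]
191 239 254 [ 452.2 -346.4] [ 434.  -346.8  160. ]
193 239 256 [ 452.3 -342.9] [ 431.5 -343.4  156.6]
195 239 255 [ 452.5 -339.1] [ 432.6 -339.6  152.4]
197 239 254 [ 452.7 -335.2] [ 433.7 -335.6  148. ]
199 246 253 [ 443.9 -331.5] [ 434.9 -331.7  143.6]
201 246 252 [ 443.9 -327.8] [ 436.2 -328.   140.4]
  return np.nanmean(a, axis, out=out, keepdims=keepdims)
Traceback (most recent call last):
ValueError: zero-size array to reduction operation minimum which has no identity
```

View pics/w1c.png

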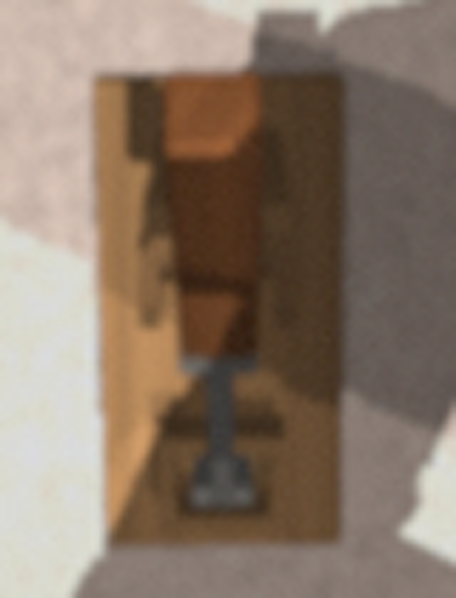

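```bash
python3 - <<'E'
from h import *
im=load("w1")
f=lambda x,y,z:print((x,y,z),onz(im,215+x/5.7-.4,140+y/5.7-.4,z).round(1))
f(165,157,204);f(262,157,204)   # upper end face edge
f(180,357,130);f(255,357,130)
f(188,497,28);f(258,497,28)
f(188,505,12);f(258,505,12)
for x,y in((108,543),(340,543),(97,75),(342,75)): f(x,y,12)
f(175,515,34);f(268,515,34)
E
```

```text
(165, 157, 204) [ 445.6 -384.2  204. ]
(262, 157, 204) [ 428.  -384.6  204. ]
(180, 357, 130) [ 443.9 -322.8  130. ]
(255, 357, 130) [ 426.4 -323.2  130. ]
(188, 497, 28) [ 442.9 -245.9   28. ]
(258, 497, 28) [ 421.6 -246.4   28. ]
(188, 505, 12) [ 443.1 -236.6   12. ]
(258, 505, 12) [ 421.1 -237.1   12. ]
(108, 543, 12) [ 468.2 -223.1   12. ]
(340, 543, 12) [ 394.7 -224.8   12. ]
(97, 75, 12) [ 472.1 -371.8   12. ]
(342, 75, 12) [ 400.1 -373.4   12. ]
(175, 515, 34) [ 446.7 -242.5   34. ]
(268, 515, 34) [ 418.6 -243.1   34. ]
```

The crop shows the wooden square handle and steel blade in the pocket of the pale stand, so it is the listed one. Descending.

>>> apply_moves(plan=[-1, 0.002, 0, -0.04, 0.4, -1, 0.002, 0, -0.08, 0.4, -1, 0.002, 0, -0.12, 0.4, -1, 0.002, 0, -0.16, 0.4, -1, 0.002, 0, -0.19, 0.4, -1, 0.002, 0, -0.203, 0.4, -1, 0.002, 0, -0.203, 0.4, -1, 0.002, 0, -0.203, 0.4])

```text
clock: 2.12
position: [436.4, -375.5, 158.0]
ee_rot: [0.719, -0.695, -0.0, 0.0]
contact_force: [0.8, -0.5, -0.1]
gripper_width: 85.1
```

```bash
python3 - <<'E'
from h import *
im=grab("wrist"); save("w",im,"w2"); s=arm.read_state(); print(s["clock"],s["position"],s["ee_rot"],s["contact_force"])
cv2.imwrite("pics/w2b.png",cv2.resize(im["color"][:,:,::-1],(800,600),interpolation=2))
E
```

```text
2.1667 [ 437.15450028 -375.84917617  159.3902625 ] [ 7.18714793e-01 -6.95304336e-01  9.62314745e-04  3.60892295e-05] [-0.5880363   0.39706243  1.0748065 ]
```

View pics/w2b.png

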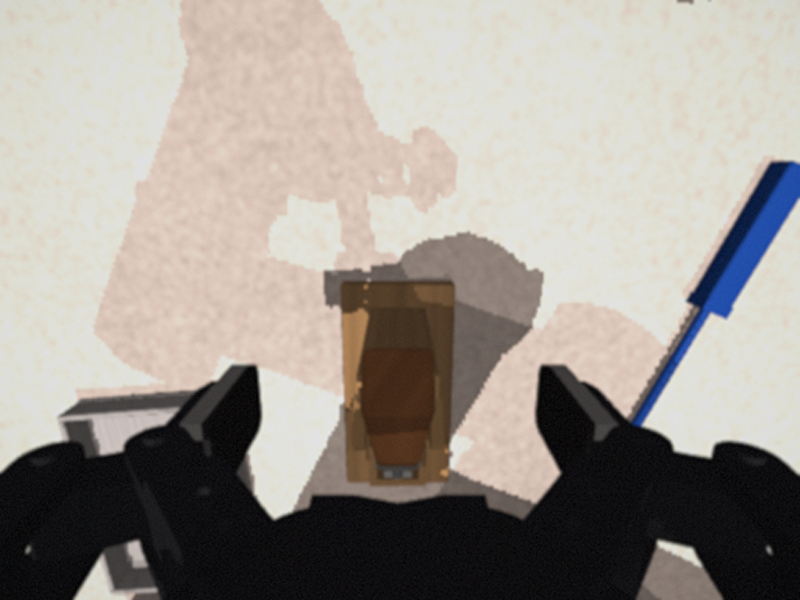

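The handle (361–436) sits centred between the fingers (260, 538). Closing.

>>> apply_moves(plan=[1, 0, 0, 0, 0, 1, 0, 0, 0, 0, 1, 0, 0, 0, 0, 1, 0, 0, 0, 0, 1, 0, 0, 0, 0, 1, 0, 0, 0, 0, 1, 0, 0, 0, 0, 1, 0, 0, 0, 0])

```text
clock: 2.83
position: [436.5, -375.2, 158.7]
ee_rot: [0.719, -0.695, 0.0, -0.0]
contact_force: [-0.4, 1.2, 1.8]
gripper_width: 17.4
```

```bash
python3 - <<'E'
from h import *
im=grab("wrist"); save("w",im,"w3"); s=arm.read_state(); print(s["clock"],s["position"],s["ee_rot"],s["contact_force"],s["wrist_torque"],s["gripper_width"])
cv2.imwrite("pics/w3b.png",cv2.resize(im["color"][:,:,::-1],(800,600),interpolation=2))
E
```

```text
2.8833 [ 436.54559966 -375.19947945  158.68614656] [ 7.18891278e-01 -6.95122506e-01  1.73956132e-04 -3.30899679e-05] [0.383458   0.60018554 2.11010102] [0.40384824 0.05627562 0.02571646] 17.246000833277293
```

View pics/w3b.png

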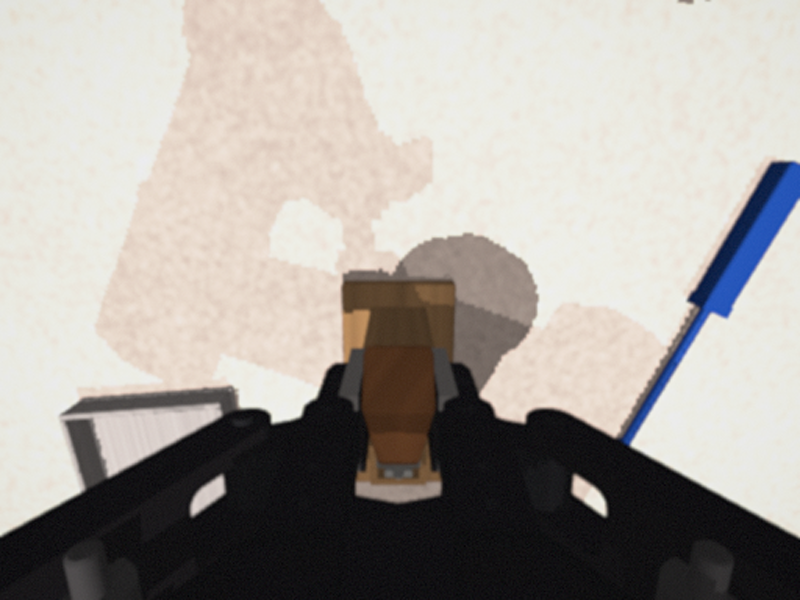

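>>> apply_moves(plan=[1, 0, 0, 0.01, 0, 1, 0, 0, 0.02, 0, 1, 0, 0, 0.04, 0, 1, 0, 0, 0.07, 0, 1, 0, 0, 0.11, 0, 1, 0, 0, 0.15, 0, 1, 0, 0, 0.15, 0, 1, 0, 0, 0.15, 0])

```text
clock: 3.55
position: [437.4, -375.8, 312.3]
ee_rot: [0.719, -0.695, 0.004, -0.001]
contact_force: [0.2, -0.2, -2.6]
gripper_width: 17.1
```

```bash
python3 - <<'E'
from h import *
s=arm.read_state(); print(s["clock"],s["position"],s["contact_force"],s["wrist_torque"],s["gripper_width"])
im=grab("scene"); save("w",im,"s2"); crop(im,"s2c",150,350,180,330,4)
E
```

```text
3.55 [ 437.43991919 -375.80525447  312.30632329] [ 0.19132635 -0.21759032 -2.55522545] [0.02047708 0.09347561 0.02973839] 17.120003722388095
```

View pics/s2c.png

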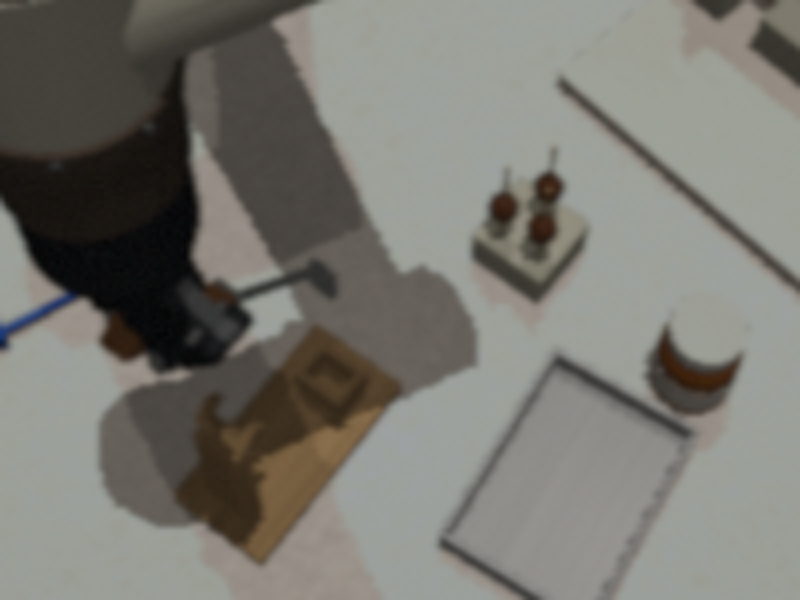

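The pick hangs straight in the grip (blade at (320,275)), clear of the stand. Moving in front of the rack.

>>> apply_moves(plan=[1, 0.03, 0.33, 0, -10, 1, 0.03, 0.33, 0, -10, 1, 0.03, 0.33, 0, -10, 1, 0.03, 0.33, 0, -10, 1, 0.03, 0.33, 0, -10, 1, 0.03, 0.33, 0, -10, 1, 0.03, 0.33, 0, -10, 1, 0.03, 0.33, 0, -10])

```text
clock: 4.27
position: [465.0, -44.6, 306.8]
ee_rot: [-0.655, 0.755, 0.001, -0.001]
contact_force: [0.8, -0.3, -1.0]
gripper_width: 17.1
```

>>> apply_moves(plan=[1, 0, 0, 0, 0, 1, 0, 0, 0, 0, 1, 0, 0, 0, 0])

```text
clock: 4.52
position: [465.6, -46.2, 307.1]
ee_rot: [-0.656, 0.755, 0.001, -0.001]
contact_force: [0.5, 0.4, -0.7]
gripper_width: 17.4
```

```bash
python3 - <<'E'
from h import *
im=grab("wrist"); save("w",im,"w4"); s=arm.read_state(); print(s["clock"],s["position"],s["ee_rot"],s["contact_force"],s["wrist_torque"],s["gripper_width"])
cv2.imwrite("pics/w4b.png",cv2.resize(im["color"][:,:,::-1],(800,600),interpolation=2))
im=grab("top"); save("w",im,"t4"); crop(im,"t4c",95,255,50,200,5)
im=grab("scene"); save("w",im,"s4")
E
```

```text
4.5667 [465.75108553 -46.88471198 307.3655565 ] [-6.55347127e-01  7.55326884e-01  5.69565533e-04 -1.05672449e-03] [ 0.38363617 -0.28882226 -1.62517332] [-0.10362234 -0.00868124 -0.00496795] 17.357177800004578
```

View pics/w4b.png

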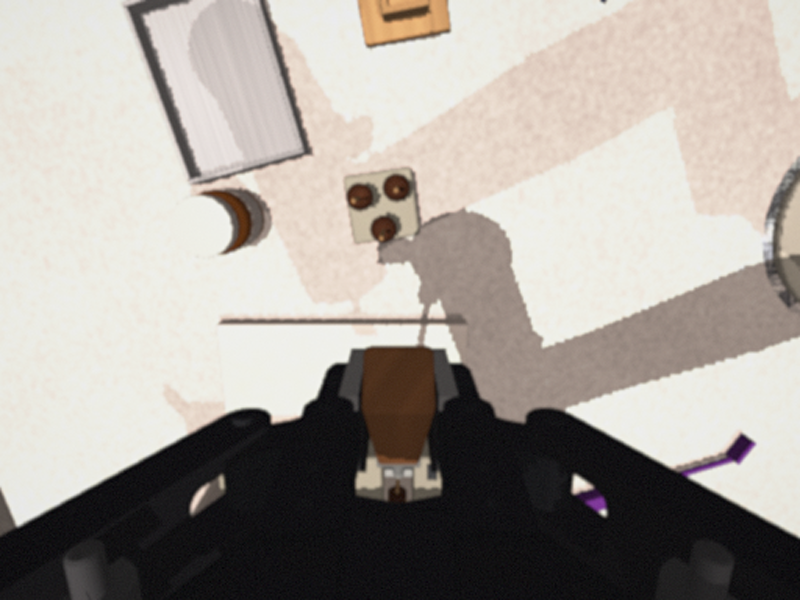

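View pics/t4c.png

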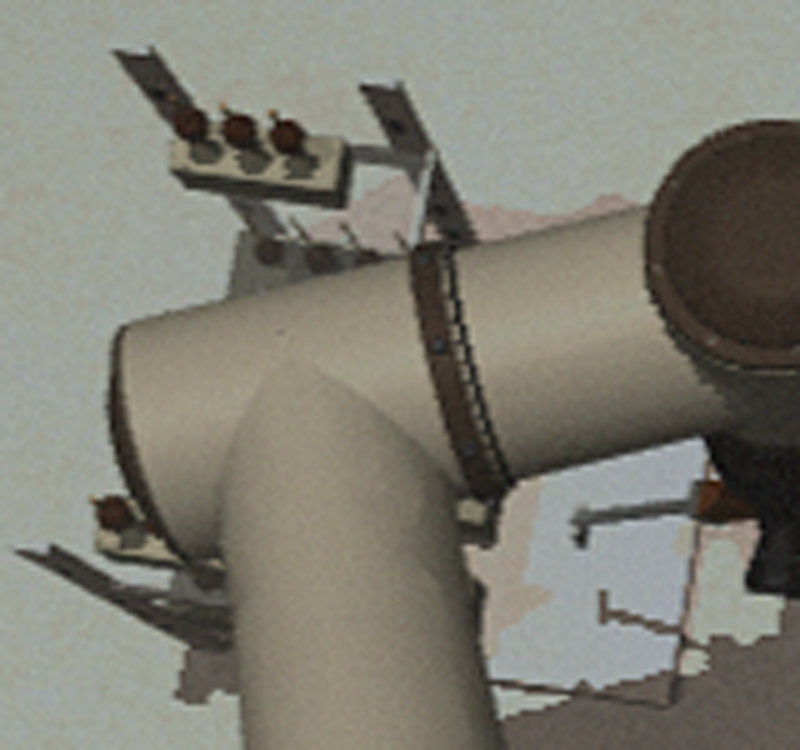

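```bash
python3 - <<'E'
from h import *
t=load("t4");P=cloud(t)
for u,v in((125,125),(150,130),(150,160),(175,130),(200,110),(170,180),(240,105),(245,110),(210,154)): print((u,v),P[v,u].round(0))
w=load("w4"); crop(w,"w4c",120,320,185,320,4); crop(load("s4"),"s4c",285,460,75,255,4)
s=arm.read_state(); print(s["joints"])
E
```

```text
(125, 125) [424. 151. 647.]
(150, 130) [415. 109. 652.]
(150, 160) [364. 105. 661.]
(175, 130) [417.  71. 644.]
(200, 110) [450.  31. 645.]
(170, 180) [331.  69. 675.]
(240, 105) [451. -35. 668.]
(245, 110) [442. -42. 669.]
(210, 154) [479.  73. 197.]
[ 2.46496249e-01  6.37778034e-02 -2.22025446e-01 -1.71226431e-05
 -1.28644716e+00 -3.89641521e-01]
```

View pics/w4c.png

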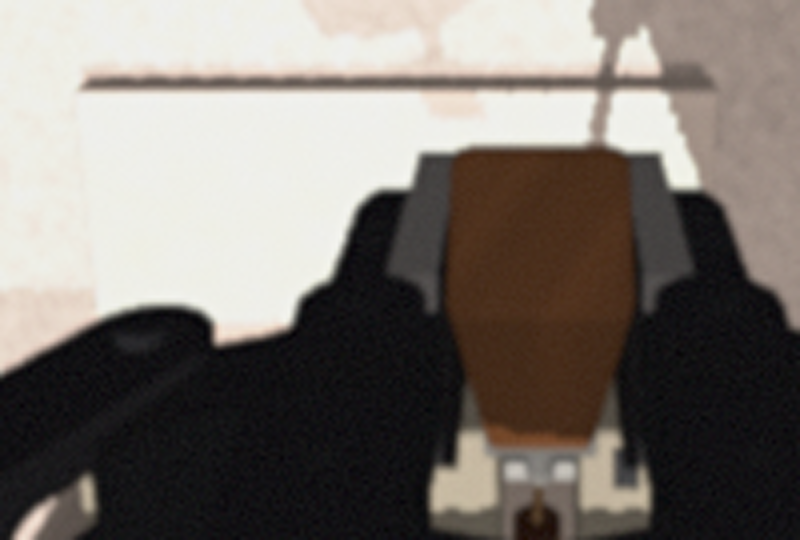

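View pics/s4c.png

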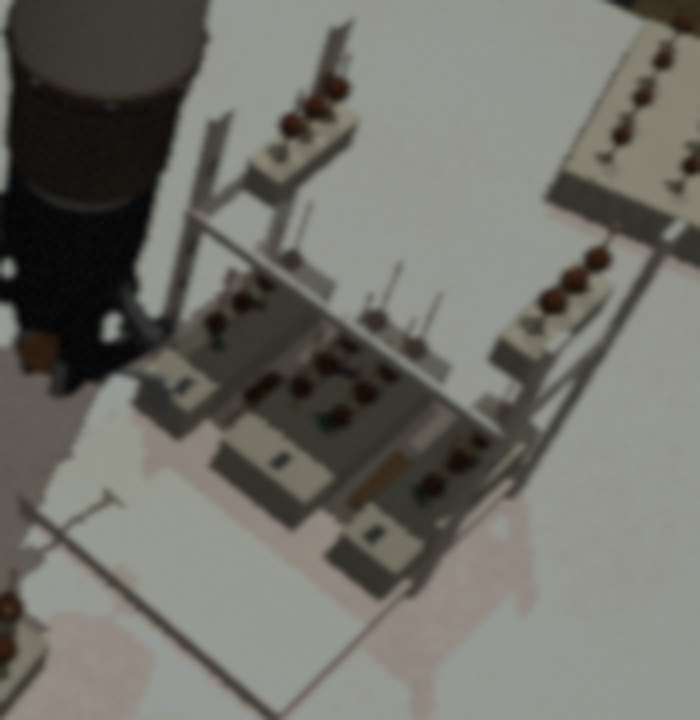

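```bash
python3 - <<'E'
from h import *
w=load("w4"); s=load("s4")
L=onz(w,120+82/4-.4,185+88/4-.4,20);Rr=onz(w,120+715/4-.4,185+91/4-.4,20)
print(L,Rr,np.linalg.norm(L-Rr), np.degrees(np.arctan2(*(Rr-L)[1::-1])))
for u,v in((82,88),(300,88),(500,88),(715,91)):print(onz(w,120+u/4-.4,185+v/4-.4,20).round(1))
# board fronts z65 in scene: front edges top, and gap edges at front
f=lambda x,y,z:onz(s,285+x/4-.4,75+y/4-.4,z).round(1)
print("board corners front top z65",[f(*q,65).tolist() for q in((135,388),(180,425),(213,450),(296,514),(330,548),(382,582))])
print("bead z30 center", f(264,387,32))
print("offcut", f(378,480,30))
E
```

```text
[649.75362106   4.76581162  20.        ] [409.01715082  40.45729899  20.        ] 243.3678910088457 171.56678376164595
[649.8   4.8  20. ]
[566.9  16.6  20. ]
[490.8  27.5  20. ]
[409.   40.5  20. ]
board corners front top z65 [[434.1, 145.0, 65.0], [478.7, 137.8, 65.0], [509.6, 134.2, 65.0], [585.1, 124.7, 65.0], [618.3, 115.4, 65.0], [660.4, 114.1, 65.0]]
bead z30 center [501.4 231.3  32. ]
offcut [612.4 212.6  30. ]
```

>>> apply_moves(plan=[1, 0.005, 0.035, -0.03, 0, 1, 0.005, 0.035, -0.06, 0, 1, 0.005, 0.035, -0.09, 0, 1, 0.005, 0.035, -0.112, 0, 1, 0.005, 0.035, -0.112, 0, 1, 0.005, 0.035, -0.112, 0])

```text
clock: 5.17
position: [471.1, -12.7, 195.9]
ee_rot: [-0.655, 0.756, 0.0, -0.001]
contact_force: [-0.0, 0.6, -0.3]
gripper_width: 16.6
```

```bash
python3 - <<'E'
from h import *
s=arm.read_state(); print(s["clock"],s["position"],s["ee_rot"],s["contact_force"],s["wrist_torque"],s["gripper_width"])
im=grab("top"); save("w",im,"t5"); crop(im,"t5c",170,255,115,200,8)
im=grab("scene"); save("w",im,"s5");crop(im,"s5c",285,410,135,235,6.4)
E
```

```text
5.1667 [471.05280787 -12.66024866 195.8783058 ] [-6.54893695e-01  7.55719867e-01  2.21904212e-04 -1.29694432e-03] [-0.03445669  0.62816912 -0.274375  ] [-0.0268589  -0.03068555  0.02315662] 16.57382135030985
```

View pics/t5c.png

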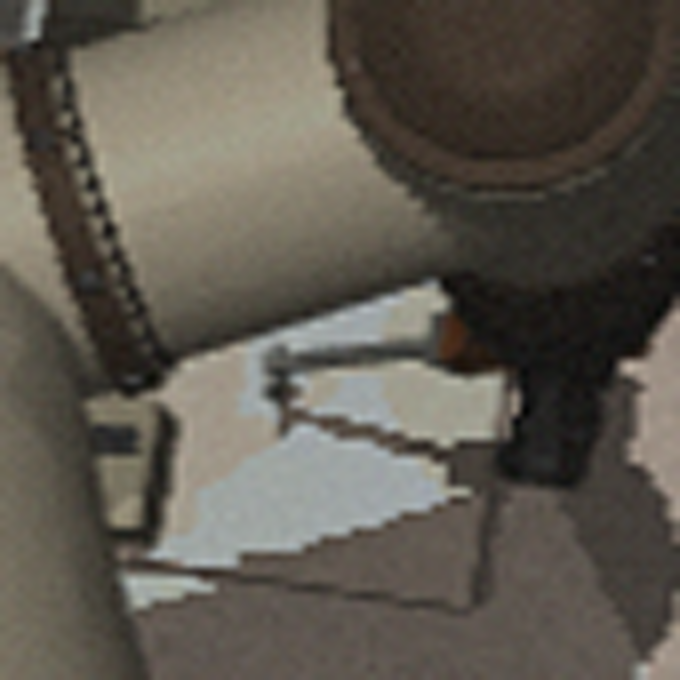

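View pics/s5c.png

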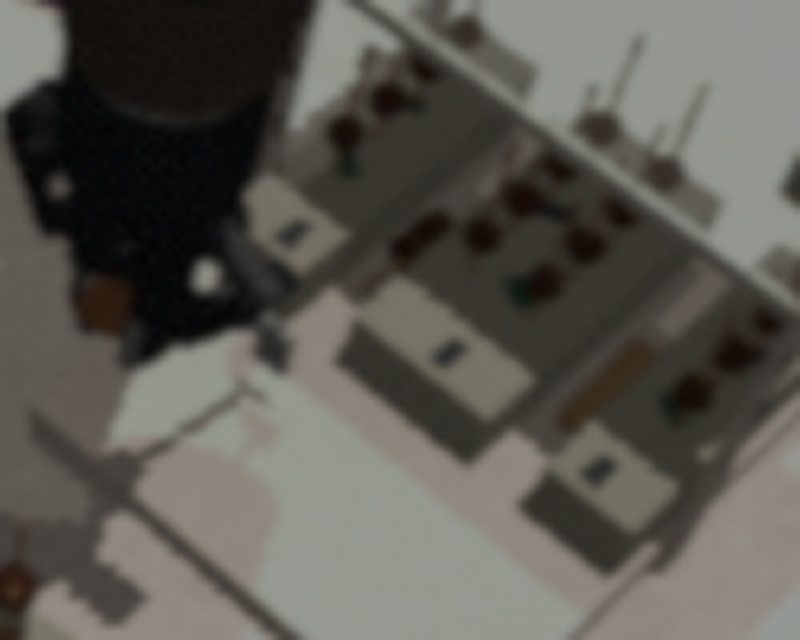

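```bash
cat >> h.py <<'E'
O=np.array([551.,169.,0]); YAW=81.8
def rk(x,y,z,O=None):
    o=globals()["O"] if O is None else O
    a=np.radians(YAW); return o+np.array([x*np.cos(a)-y*np.sin(a),x*np.sin(a)+y*np.cos(a),z])
def torack(p):
    a=np.radians(YAW); d=np.asarray(p)-O; return np.array([d[0]*np.cos(a)+d[1]*np.sin(a),-d[0]*np.sin(a)+d[1]*np.cos(a),d[2]])
def pick(s,dx,dy,dz):
    x=R.from_quat(s["ee_rot"]).as_matrix()[:,0]; a=np.arctan2(-x[1],-x[0])
    return s["position"]+np.array([0,0,18.3])+np.array([dx*np.cos(a)-dy*np.sin(a),dx*np.sin(a)+dy*np.cos(a),dz])
E
python3 - <<'E'
from h import *
s=arm.read_state()
for k,(u0,v0,u1,v1,f) in {"t5":(170,115,255,200,8),"s5":(285,135,410,235,6.4)}.items():
    im=load(k); c=cv2.resize(im["color"][v0:v1,u0:u1,::-1],None,fx=f,fy=f,interpolation=2)
    q=lambda p:tuple(int(a) for a in (proj(im,p)-[u0,v0]+.5)*f)
    for y in(40,70,-40,-70):
        cv2.line(c,q(rk(-30,y,65)),q(rk(100,y,65)),(0,255,0),1); cv2.line(c,q(rk(-30,y,65)),q(rk(-30,y,20)),(0,255,255),1)
    cv2.line(c,q(rk(-150,-125,20)),q(rk(-150,125,20)),(255,0,0),1)
    B=[q(pick(s,122,a,b)) for a,b in((-9,-165),(9,-165),(9,-135),(-9,-135))]
    for i in range(4): cv2.line(c,B[i],B[(i+1)%4],(0,0,255),1)
    cv2.imwrite(f"pics/{k}o.png",c)
E
```

```text
(no output)
```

View pics/s5o.png

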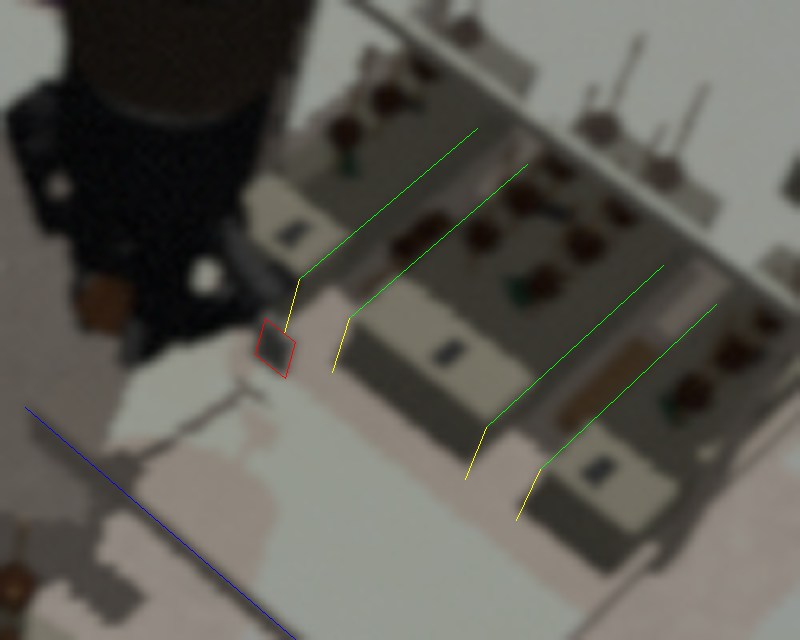

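View pics/t5o.png

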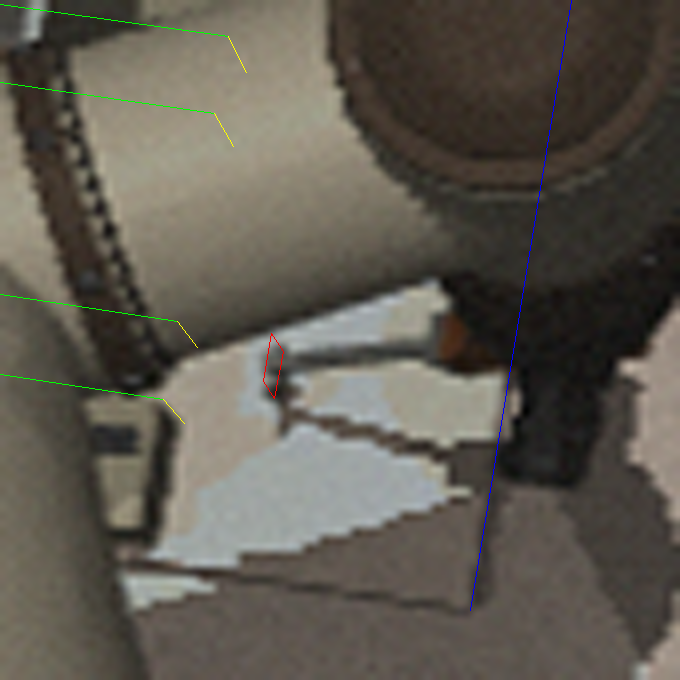

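```bash
python3 - <<'E'
from h import *
s=arm.read_state()
k="s5";u0,v0,u1,v1,f=318,165,373,206,14
im=load(k); c=cv2.resize(im["color"][v0:v1,u0:u1,::-1],None,fx=f,fy=f,interpolation=2); c=cv2.convertScaleAbs(c,alpha=1.7,beta=10)
q=lambda p:tuple(int(a) for a in (proj(im,p)-[u0,v0]+.5)*f)
for y in(40,70,-40,-70):
    cv2.line(c,q(rk(-30,y,65)),q(rk(100,y,65)),(0,255,0),1); cv2.line(c,q(rk(-30,y,65)),q(rk(-30,y,20)),(0,255,255),1)
B=[q(pick(s,122,a,b)) for a,b in((-9,-165),(9,-165),(9,-135),(-9,-135))]
for i in range(4): cv2.line(c,B[i],B[(i+1)%4],(0,0,255),1)
cv2.imwrite(f"pics/{k}z.png",c)
E
```

```text
(no output)
```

View pics/s5z.png

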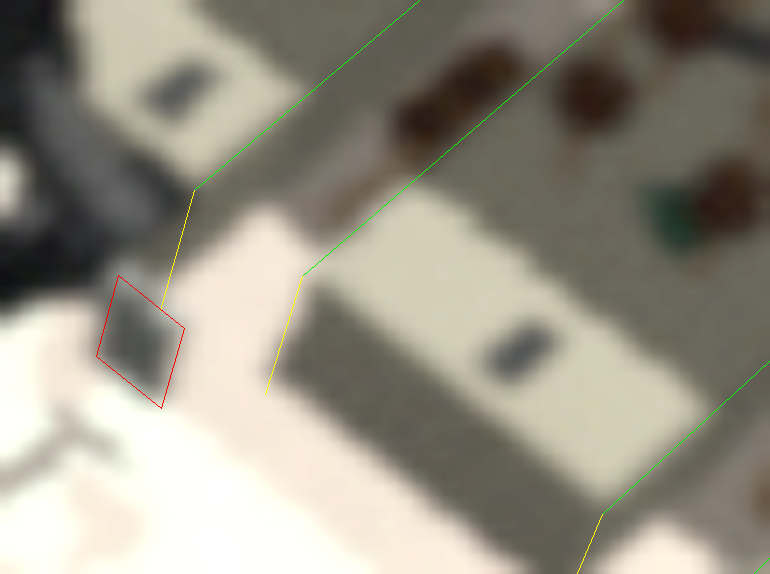

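```bash
python3 - <<'E'
from h import *
s=arm.read_state(); print(s["position"],torack(pick(s,122,0,-165)),torack(pick(s,0,0,0)))
im=load("s5")
for x,y,z in((395,140,30),(455,97,33),(525,55,36)): print(torack(onz(im,318+x/14-.5,165+y/14-.5,z)))
g=rk(82-122,55,0); print("grip target",g)
g=rk(-80-122,55,0); print("grip target",g)
t=load("top0")
for x in(338,386): print(torack(onz(t,95+x/5-.5,50+540/5-.5,32)))
E
```

```text
[472.69814684 -11.93612749 198.04136916] [-68.25446523  51.83174919  51.34136916] [-190.25438813   51.69458616  216.34136916]
[35.65818798 61.2297974  30.        ]
[52.28862379 58.72467078 33.        ]
[70.41304053 54.52860062 36.        ]
grip target [490.85714995 137.25354212   0.        ]
grip target [467.75126269 -23.09020729   0.        ]
[64.85641046 55.73140772 32.        ]
[35.80450937 51.36424081 32.        ]
```

>>> apply_moves(plan=[1, -0.0025, 0, 0, 0, 1, -0.001, 0.01, 0, 0, 1, 0.0018, 0.03, 0, 0, 1, 0.0045, 0.049, 0, 0, 1, 0.0073, 0.068, 0, 0, 1, 0.009, 0.08, 0, 0, 1, 0.009, 0.08, 0, 0])

```text
clock: 5.85
position: [481.3, 70.9, 197.3]
ee_rot: [-0.657, 0.754, -0.0, 0.001]
contact_force: [0.4, -0.2, -1.2]
gripper_width: 16.7
```

```bash
python3 - <<'E'
from h import *
s=arm.read_state(); print(s["clock"],s["position"],s["contact_force"],s["wrist_torque"]); print(torack(pick(s,122,0,-165)))
im=grab("scene"); save("w",im,"s6")
k="s6";u0,v0,u1,v1,f=318,155,373,196,14
c=cv2.resize(im["color"][v0:v1,u0:u1,::-1],None,fx=f,fy=f,interpolation=2); c=cv2.convertScaleAbs(c,alpha=1.7,beta=10)
cv2.imwrite(f"pics/{k}z.png",c)
E
```

```text
5.85 [481.26948561  70.86445643 197.27017062] [ 0.37110538 -0.19685035 -1.23154957] [-0.03794941  0.02416821 -0.01446567]
[14.92079111 55.60333223 50.57017062]
```

View pics/s6z.png

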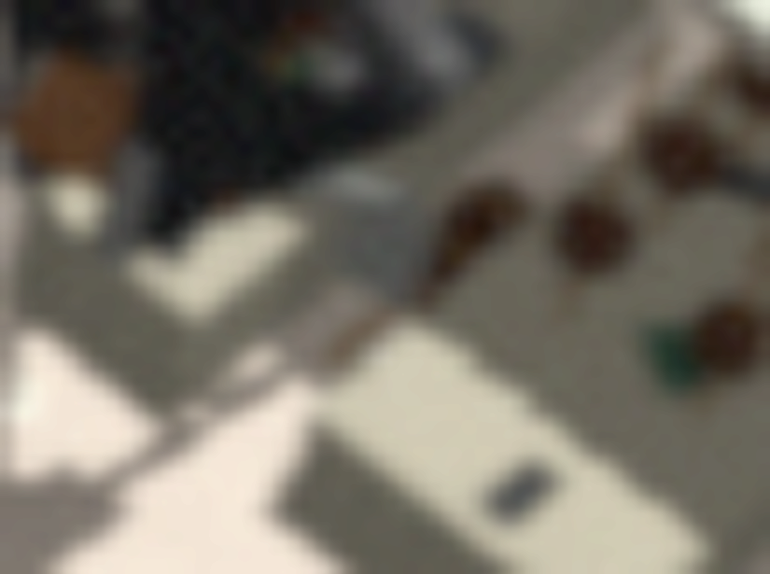

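>>> apply_moves(plan=[1, 0.003, 0.02, 0, 0, 1, 0.0055, 0.04, 0, 0, 1, 0.0085, 0.06, 0, 0, 1, 0.009, 0.0665, 0, 0, 1, 0.009, 0.0665, 0, 0, 1, 0.009, 0.0665, 0, 0])

```text
clock: 6.4
position: [489.0, 134.6, 196.3]
ee_rot: [-0.656, 0.755, 0.0, -0.0]
contact_force: [0.7, -0.4, -1.4]
gripper_width: 17.3
```

```bash
python3 - <<'E'
from h import *
s=arm.read_state(); print(s["clock"],s["position"],s["contact_force"],s["wrist_torque"]); print(torack(pick(s,122,0,-165)))
im=grab("scene"); save("w",im,"s7")
k="s7";u0,v0,u1,v1,f=318,145,373,186,14
c=cv2.resize(im["color"][v0:v1,u0:u1,::-1],None,fx=f,fy=f,interpolation=2); c=cv2.convertScaleAbs(c,alpha=1.7,beta=10)
cv2.imwrite(f"pics/{k}z.png",c)
E
```

```text
6.4 [488.97399891 134.57006011 196.29268059] [ 0.66064019 -0.43263552 -1.35294619] [-0.10544788  0.00169098  0.00997794]
[79.07507776 56.74426503 49.59268059]
```

View pics/s7z.png

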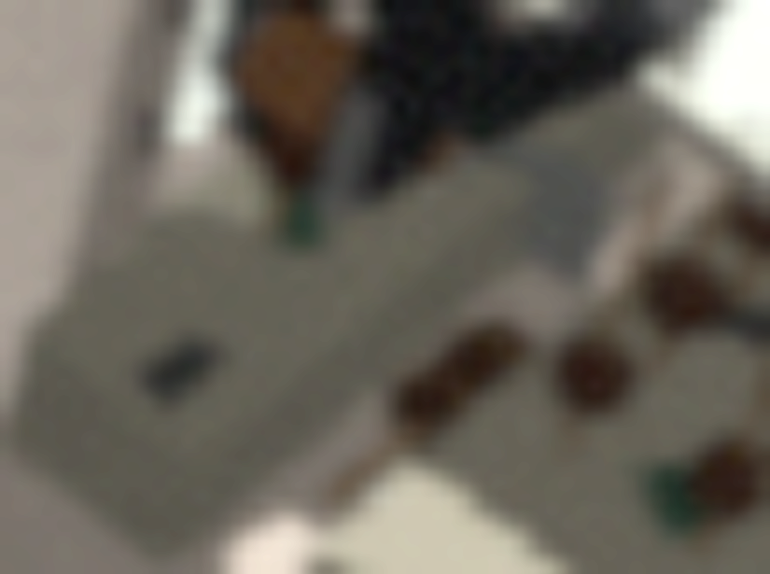

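The blade (565,215) is behind the bead (395–520, 330–420). Lowering.

>>> apply_moves(plan=[1, 0.0015, 0.003, -0.01, 0, 1, 0.0015, 0.003, -0.018, 0, 1, 0.0015, 0.003, -0.024, 0, 1, 0.0015, 0.003, -0.024, 0, 1, 0.0015, 0.003, -0.024, 0])

```text
clock: 6.87
position: [490.5, 137.6, 171.5]
ee_rot: [-0.655, 0.755, 0.0, -0.001]
contact_force: [0.6, -0.5, -0.5]
gripper_width: 17.2
```

```bash
python3 - <<'E'
from h import *
s=arm.read_state(); print(s["clock"],s["position"],s["contact_force"],s["wrist_torque"]); print(torack(pick(s,122,0,-165)))
im=grab("scene"); save("w",im,"s8")
k="s8";u0,v0,u1,v1,f=318,145,373,186,14
c=cv2.resize(im["color"][v0:v1,u0:u1,::-1],None,fx=f,fy=f,interpolation=2); c=cv2.convertScaleAbs(c,alpha=1.7,beta=10)
cv2.imwrite(f"pics/{k}z.png",c)
E
```

```text
6.8667 [490.48775692 137.63153372 171.5099143 ] [ 0.5593946  -0.54371795 -0.47677729] [-0.0469257   0.02382558 -0.01503176]
[82.32123223 55.64521196 24.8099143 ]
```

View pics/s8z.png

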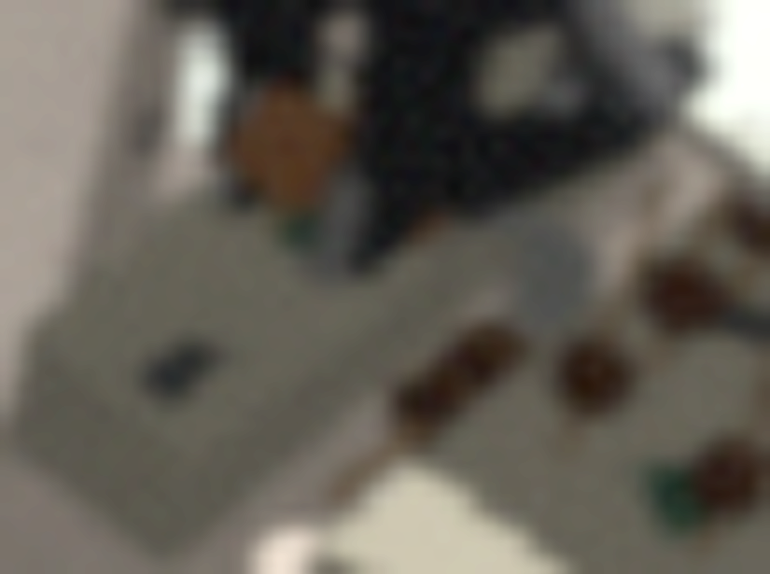

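>>> apply_moves(plan=[1, -0.0007, -0.005, 0, 0, 1, -0.0017, -0.012, 0, 0, 1, -0.003, -0.021, 0, 0, 1, -0.0045, -0.031, 0, 0, 1, -0.006, -0.041, 0, 0, 1, -0.0074, -0.051, 0, 0, 1, -0.0088, -0.061, 0, 0, 1, -0.01, -0.07, 0, 0])

```text
clock: 7.58
position: [480.6, 66.8, 172.4]
ee_rot: [-0.655, 0.755, -0.0, 0.0]
contact_force: [-0.6, 0.3, -0.0]
gripper_width: 17.1
```

```bash
python3 - <<'E'
from h import *
s=arm.read_state(); print(s["clock"],s["position"],s["contact_force"],s["wrist_torque"]); print(torack(pick(s,122,0,-165)))
im=grab("scene"); save("w",im,"s9")
k="s9";u0,v0,u1,v1,f=308,155,363,196,14
c=cv2.resize(im["color"][v0:v1,u0:u1,::-1],None,fx=f,fy=f,interpolation=2); c=cv2.convertScaleAbs(c,alpha=1.7,beta=10)
cv2.imwrite(f"pics/{k}z.png",c)
E
```

```text
7.5833 [480.55136512  66.81706371 172.41695629] [-0.63367207  0.26741387 -0.01877524] [ 0.10862156 -0.03362455 -0.00694926]
[10.81359431 55.34575271 25.71695629]
```

View pics/s9z.png

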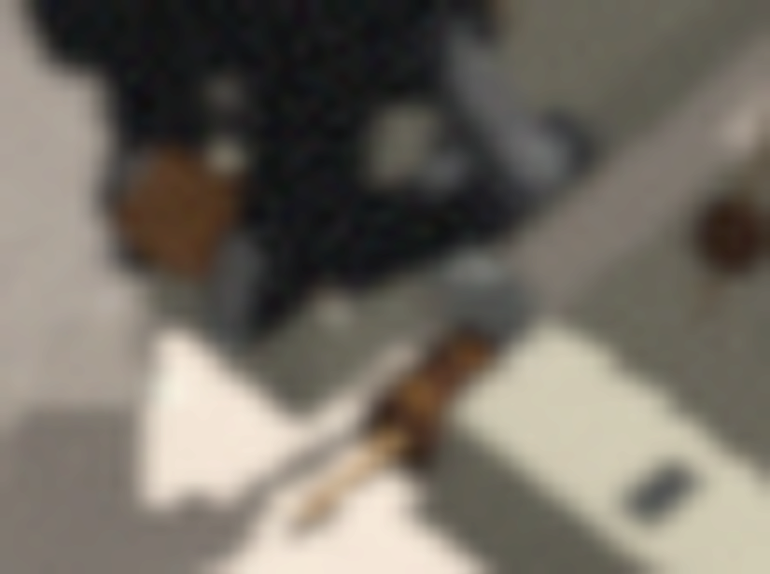

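The bead (430,390) is following the hook out, stub first. Continuing.

>>> apply_moves(plan=[1, -0.0017, -0.012, 0, 0, 1, -0.0034, -0.024, 0, 0, 1, -0.005, -0.036, 0, 0, 1, -0.007, -0.048, 0, 0, 1, -0.0087, -0.06, 0, 0, 1, -0.0102, -0.07, 0, 0, 1, -0.0112, -0.077, 0, 0, 1, -0.0117, -0.081, 0, 0])

```text
clock: 8.3
position: [468.8, -14.0, 172.3]
ee_rot: [-0.655, 0.756, 0.0, -0.0]
contact_force: [0.1, 1.0, -1.8]
gripper_width: 16.9
```

```bash
python3 - <<'E'
from h import *
s=arm.read_state(); print(s["clock"],s["position"],s["contact_force"],s["wrist_torque"]); print(torack(pick(s,122,0,-165)))
im=grab("scene"); save("w",im,"s10")
k="s10";u0,v0,u1,v1,f=293,170,348,211,14
c=cv2.resize(im["color"][v0:v1,u0:u1,::-1],None,fx=f,fy=f,interpolation=2); c=cv2.convertScaleAbs(c,alpha=1.7,beta=10)
cv2.imwrite(f"pics/{k}z.png",c)
E
```

```text
8.3 [468.84295628 -14.01211902 172.28541479] [ 0.13028799  0.99182721 -1.7636925 ] [ 0.0654643  -0.05837416 -0.00144859]
[-70.8590879   55.34587482  25.58541479]
```

View pics/s10z.png

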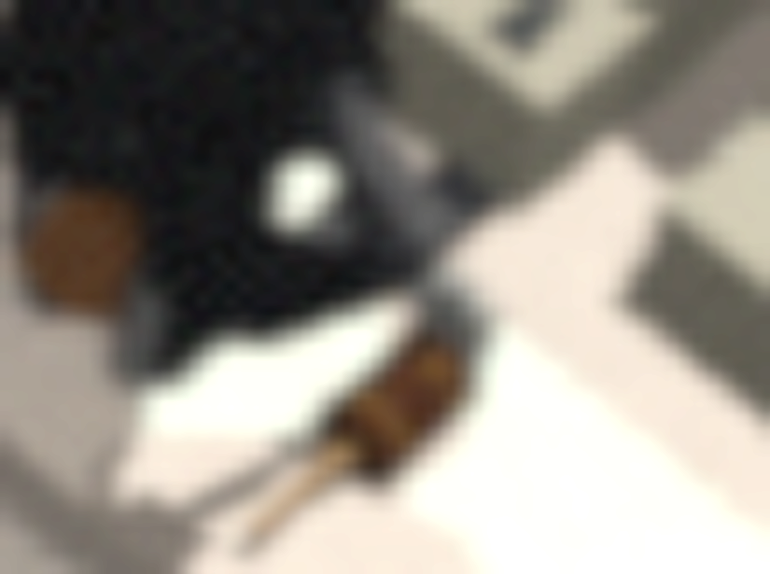

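>>> apply_moves(plan=[1, 0.001, 0.006, 0, 0, 1, 0.001, 0.007, 0, 0, 1, 0.001, 0.007, 0.03, 0, 1, 0.001, 0.007, 0.065, 0, 1, 0.001, 0.007, 0.1, 0, 1, 0.001, 0.007, 0.138, 0, 1, 0.001, 0.007, 0.138, 0, 1, 0.001, 0.007, 0.138, 0])

```text
clock: 9.02
position: [471.3, -4.8, 312.7]
ee_rot: [-0.656, 0.755, -0.001, 0.003]
contact_force: [-0.5, -0.2, -1.0]
gripper_width: 17.3
```

>>> apply_moves(plan=[1, -0.032, -0.3, 0, 10, 1, -0.032, -0.3, 0, 10, 1, -0.032, -0.3, 0, 10, 1, -0.032, -0.3, 0, 10, 1, -0.032, -0.3, 0, 10, 1, -0.032, -0.3, 0, 10, 1, -0.032, -0.3, 0, 10, 1, -0.032, -0.3, 0, 10])

```text
clock: 9.68
position: [437.0, -309.1, 308.0]
ee_rot: [0.718, -0.696, -0.002, 0.001]
contact_force: [0.6, -0.2, -0.5]
gripper_width: 17.1
```

>>> apply_moves(plan=[1, -0.001, -0.034, 0, 0, 1, -0.002, -0.067, 0, 0, 1, -0.002, -0.067, 0, 0, 1, -0.002, -0.067, 0, 0])

```text
clock: 10.02
position: [435.6, -373.5, 307.5]
ee_rot: [0.718, -0.696, -0.002, 0.0]
contact_force: [0.3, -0.1, -0.2]
gripper_width: 17.2
```

```bash
python3 - <<'E'
from h import *
for i in range(3):
    s=arm.read_state(); print(s["clock"],s["position"],s["ee_rot"],s["gripper_width"]); im=grab("top")
save("w",im,"t11"); crop(im,"t11c",170,400,80,205,3.4)
im=grab("scene"); save("w",im,"s11"); crop(im,"s11c",150,350,180,330,4)
E
```

```text
10.0167 [ 435.63631718 -373.53107637  307.50715945] [ 7.18062354e-01 -6.95974721e-01 -2.32941221e-03  4.65824105e-04] 17.21214728777809
10.0667 [ 435.80368071 -372.61961958  308.14282287] [ 7.18566507e-01 -6.95455518e-01 -1.92622946e-03  2.96989620e-04] 16.87507423089595
10.1167 [ 435.9820298  -372.14034383  308.81134017] [ 7.18966422e-01 -6.95043386e-01 -1.38994191e-03  2.09629061e-04] 17.2332705896606
```

View pics/t11c.png

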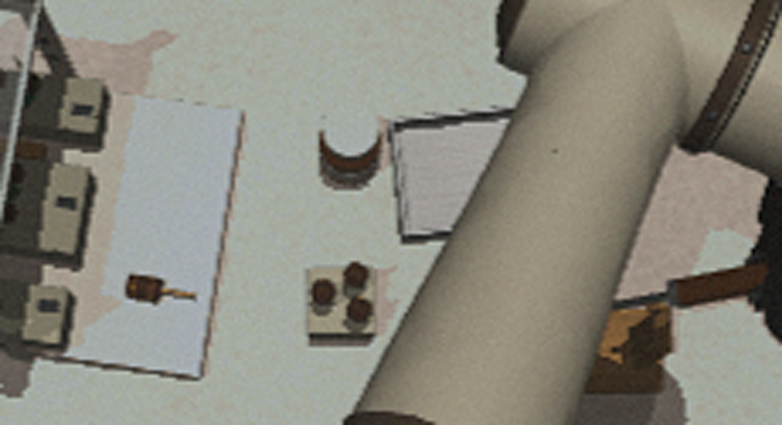

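View pics/s11c.png

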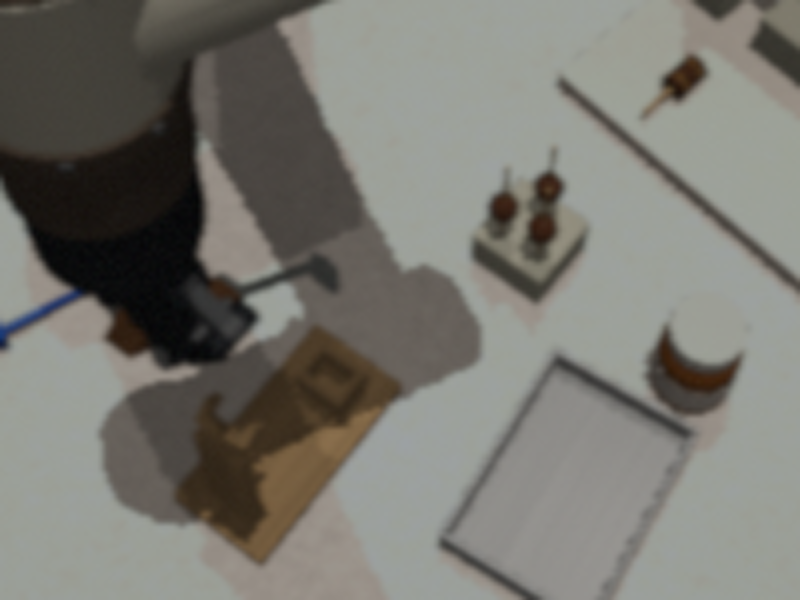

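>>> apply_moves(plan=[1, 0, -0.0035, 0, 0, 1, 0, -0.0035, 0, 0, 1, 0, -0.0035, -0.03, 0, 1, 0, -0.0035, -0.06, 0, 1, 0, -0.0035, -0.09, 0, 1, 0, -0.0035, -0.115, 0, 1, 0, -0.0035, -0.115, 0, 1, 0, -0.0035, -0.115, 0])

```text
clock: 10.88
position: [435.9, -376.1, 194.9]
ee_rot: [0.719, -0.695, -0.001, 0.001]
contact_force: [1.2, 0.3, -1.1]
gripper_width: 17.4
```

```bash
python3 - <<'E'
from h import *
for i in range(3):
    s=arm.read_state(); print(s["clock"],s["position"],s["ee_rot"],s["contact_force"]); im=grab("scene")
save("w",im,"s12"); 
u0,v0,u1,v1,f=190,235,270,295,9.5
c=cv2.resize(im["color"][v0:v1,u0:u1,::-1],None,fx=f,fy=f,interpolation=2); c=cv2.convertScaleAbs(c,alpha=1.7,beta=10)
cv2.imwrite("pics/s12z.png",c)
im=grab("wrist"); save("w",im,"w12"); 
cv2.imwrite("pics/w12b.png",cv2.resize(im["color"][:,:,::-1],(800,600),interpolation=2))
E
```

```text
10.8833 [ 435.86601248 -376.11291933  194.91545646] [ 7.19160490e-01 -6.94842978e-01 -9.94906364e-04  6.59926431e-04] [ 1.16436273  0.33841443 -1.14402652]
10.9333 [ 436.97161702 -376.81505396  196.7209962 ] [ 7.19217163e-01 -6.94784544e-01  1.03532077e-03  1.93238714e-04] [-0.53049945 -0.45068577 -0.71801872]
10.9833 [ 437.41064694 -377.06742846  197.59750618] [ 7.19172752e-01 -6.94828358e-01  2.01848408e-03 -1.76656945e-04] [-0.82892098 -0.47180318 -0.55760081]
```

View pics/s12z.png

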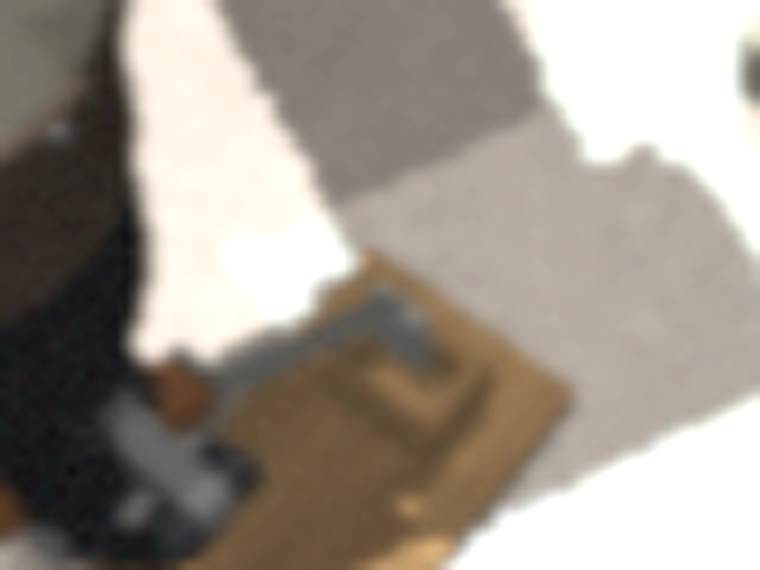

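View pics/w12b.png

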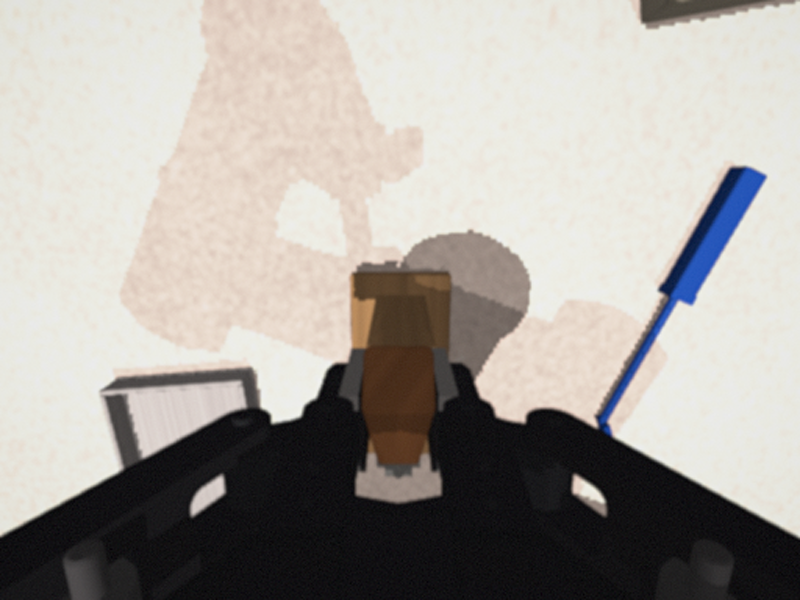

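>>> apply_moves(plan=[1, 0, 0, 0, 0, 1, 0, 0, -0.007, 0, 1, 0, 0, -0.014, 0, 1, 0, 0, -0.021, 0, 1, 0, 0, -0.028, 0, 1, 0, 0, -0.033, 0, 1, 0, 0, -0.0365, 0, 1, 0, 0, -0.0365, 0])

```text
clock: 11.75
position: [435.8, -375.8, 158.6]
ee_rot: [0.719, -0.695, -0.001, 0.0]
contact_force: [-1.5, 3.2, 0.5]
gripper_width: 16.9
```

```bash
python3 - <<'E'
from h import *
for i in range(3):
    s=arm.read_state(); print(s["clock"],s["position"],s["ee_rot"],s["contact_force"],s["wrist_torque"]); im=grab("scene")
save("w",im,"s13"); 
u0,v0,u1,v1,f=190,235,270,295,9.5
c=cv2.resize(im["color"][v0:v1,u0:u1,::-1],None,fx=f,fy=f,interpolation=2); c=cv2.convertScaleAbs(c,alpha=1.7,beta=10)
cv2.imwrite("pics/s13z.png",c)
E
```

```text
11.75 [ 435.77563504 -375.77224621  158.61992919] [ 7.18928400e-01 -6.95083386e-01 -1.01662159e-03  8.75821845e-05] [-1.4527257   3.21199095  0.46119623] [0.77944027 0.26802079 0.03311516]
11.8 [ 435.76349225 -375.7874481   158.59241641] [ 7.18914662e-01 -6.95097727e-01 -9.25274994e-04  4.94551874e-05] [0.01111538 2.84181133 1.56782034] [ 0.88684499  0.2782352  -0.00308444]
11.85 [ 435.74495006 -375.80485719  158.59994056] [ 7.18871442e-01 -6.95142539e-01 -8.36993643e-04  7.62647810e-06] [-1.14438151  3.12140761  2.41774252] [ 0.97565111  0.31936935 -0.00762396]
```

View pics/s13z.png

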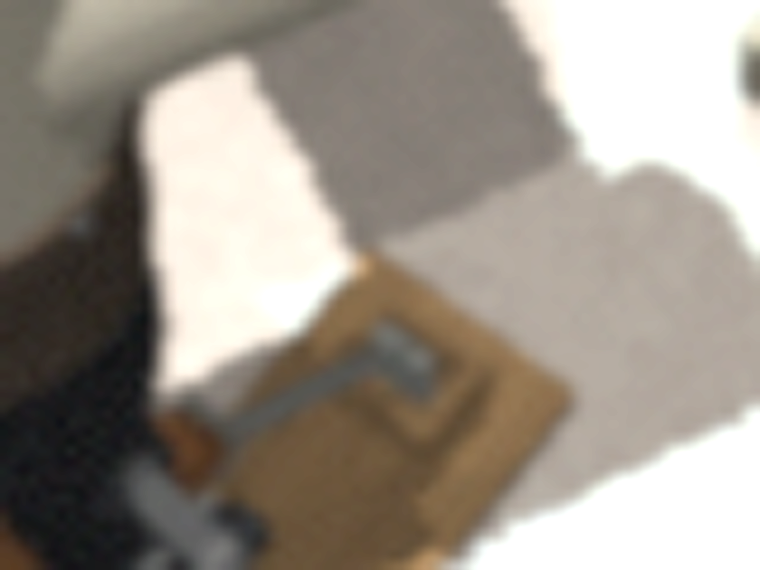

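The blade is down in the pocket at (410,365) with only light contact forces. Releasing.

>>> apply_moves(plan=[0.6, 0, 0, 0, 0, 0.4, 0, 0, 0, 0, 0, 0, 0, 0, 0, -0.5, 0, 0, 0, 0, -1, 0, 0, 0, 0, -1, 0, 0, 0, 0, -1, 0, 0, 0, 0, -1, 0, 0, 0, 0])

```text
clock: 12.57
position: [436.2, -376.5, 158.9]
ee_rot: [0.719, -0.695, 0.0, 0.0]
contact_force: [0.0, 0.3, -0.2]
gripper_width: 85.3
```

```bash
python3 - <<'E'
from h import *
im=grab("wrist"); save("w",im,"w14"); s=arm.read_state(); print(s["clock"],s["position"],s["contact_force"],s["gripper_width"])
cv2.imwrite("pics/w14b.png",cv2.resize(im["color"][:,:,::-1],(800,600),interpolation=2))
E
```

```text
12.6167 [ 436.15369506 -376.45290946  158.83182812] [-0.39151539  0.48416471  0.71155101] 85.53310399112675
```

View pics/w14b.png

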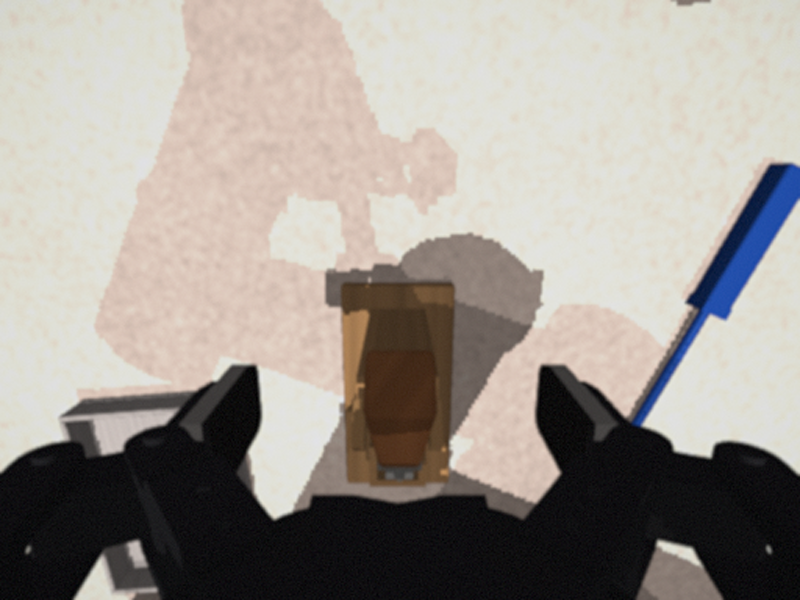

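The pick sits exactly as in the earlier view (handle 362–436, fork unchanged). Going straight up, then I'll check the arm's clearance over the rack for the low bead grasp.

>>> apply_moves(plan=[-1, 0, 0, 0.03, 0, -1, 0, 0, 0.07, 0, -1, 0, 0, 0.11, 0, -1, 0, 0, 0.15, 0, -1, 0, 0, 0.17, 0, -1, 0, 0, 0.17, 0])

```text
clock: 13.12
position: [437.8, -377.9, 335.6]
ee_rot: [0.719, -0.695, 0.006, -0.001]
contact_force: [-0.2, -0.6, -0.5]
gripper_width: 85.5
```

```bash
python3 - <<'E'
from h import *
s=arm.read_state(); print(s["clock"],s["position"],s["joints"].round(3))
im=grab("scene"); save("w",im,"s15"); im=grab("top"); save("w",im,"t15"); crop(load("t15"),"t15c",170,400,80,205,3.4); crop(load("s15"),"s15c",150,350,180,330,4)
# bead measure
def bead(k,u0,u1,v0,v1,z):
    im=load(k); c=im["color"].astype(int); P=cloud(im)
    m=np.zeros(c.shape[:2],bool); m[v0:v1,u0:u1]=True
    m&=(c[...,0]-c[...,2]>18)&(c.sum(2)<330)
    v,u=np.nonzero(m); q=np.array([onz(im,a,b,z)for a,b in zip(u,v)]); mu=q.mean(0); w,V=np.linalg.eigh(np.cov(q[:,:2].T)); d=V[:,1]
    print(k,len(u),u.mean(),v.mean(),mu.round(1),torack(mu).round(1),np.degrees(np.arctan2(d[1],d[0]))%180,np.sqrt(w))
    o=im["color"].copy(); o[m]=[255,0,0]; cv2.imwrite(f"pics/{k}m.png",cv2.resize(o[v0-10:v1+10,u0-10:u1+10,::-1],None,fx=8,fy=8,interpolation=0))
bead("t15",204,230,156,172,31); bead("s15",308,330,190,214,31)
# arm geometry from several clouds
for k,tcp,j1 in (("t4",[465.8,-46.9,307.4],.2465),("s4",[465.8,-46.9,307.4],.2465),("s15",s["position"],s["joints"][0]),("t15",s["position"],s["joints"][0])):
    P=cloud(load(k)).reshape(-1,3); P=P[np.isfinite(P[:,0])]; d=P-tcp; a=j1
    r=d[:,0]*np.cos(a)+d[:,1]*np.sin(a); t=-d[:,0]*np.sin(a)+d[:,1]*np.cos(a)
    print(k)
    for lo in range(-80,280,30):
        m=(t>lo)&(t<lo+30)&(r>-120)&(r<120)&(P[:,2]>300)
        if m.sum()>10: print(lo,m.sum(),"r",r[m].min().round(),r[m].max().round(),"z rel",d[m,2].min().round(),d[m,2].max().round())
E
```

```text
13.1167 [ 437.81539775 -377.89733782  335.5864688 ] [-0.431  0.245  0.064  0.002 -1.378  0.464]
t15 54 213.4814814814815 164.07407407407408 [485.9  83.9  31. ] [-93.5  52.3  31. ] 80.754265280956 [ 4.62961193 13.89812701]
s15 67 320.2238805970149 199.16417910447763 [484.3  88.2  31. ] [-89.5  54.5  31. ] 88.01528755319663 [ 4.92352656 12.2909558 ]
t4
-50 693 r -43.0 34.0 z rel 32.0 363.0
-20 1475 r -60.0 40.0 z rel 6.0 364.0
10 1346 r -64.0 38.0 z rel -7.0 365.0
40 879 r -41.0 34.0 z rel 290.0 349.0
70 872 r -41.0 35.0 z rel 291.0 342.0
100 1371 r -120.0 44.0 z rel 286.0 363.0
130 1737 r -120.0 38.0 z rel 314.0 378.0
160 1489 r -120.0 37.0 z rel 316.0 376.0
190 808 r -119.0 37.0 z rel 291.0 355.0
220 27 r -26.0 6.0 z rel 305.0 328.0
s4
-50 4263 r -38.0 60.0 z rel 32.0 361.0
-20 1934 r -58.0 63.0 z rel -1.0 362.0
10 399 r -63.0 43.0 z rel 24.0 362.0
40 235 r -22.0 41.0 z rel 288.0 351.0
70 476 r -35.0 40.0 z rel 293.0 340.0
100 1017 r -116.0 46.0 z rel 271.0 344.0
130 228 r -119.0 42.0 z rel 283.0 340.0
160 81 r 29.0 42.0 z rel 293.0 329.0
190 19 r 40.0 43.0 z rel 294.0 312.0
s15
-50 1961 r -62.0 35.0 z rel 12.0 360.0
-20 3471 r -45.0 44.0 z rel 61.0 362.0
10 3202 r -43.0 70.0 z rel 15.0 362.0
40 1425 r -33.0 62.0 z rel 66.0 352.0
70 1358 r -33.0 37.0 z rel 275.0 340.0
100 1979 r -120.0 41.0 z rel 268.0 345.0
130 2786 r -120.0 39.0 z rel 274.0 360.0
160 2198 r -120.0 39.0 z rel 275.0 360.0
190 1171 r -118.0 39.0 z rel 276.0 344.0
t15
-50 847 r -72.0 33.0 z rel 26.0 359.0
-20 2027 r -66.0 38.0 z rel 19.0 361.0
10 2026 r -46.0 50.0 z rel 15.0 360.0
40 1027 r -44.0 30.0 z rel 282.0 347.0
70 1002 r -44.0 32.0 z rel 282.0 338.0
100 1218 r -120.0 37.0 z rel 282.0 345.0
130 1640 r -120.0 32.0 z rel 317.0 360.0
160 1677 r -120.0 32.0 z rel 318.0 359.0
190 1114 r -120.0 34.0 z rel 282.0 340.0
220 91 r -33.0 18.0 z rel 291.0 327.0
```

View pics/t15c.png

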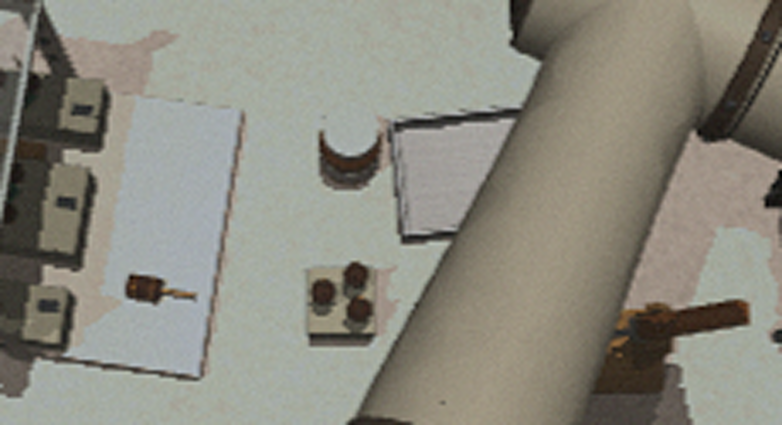

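View pics/s15c.png

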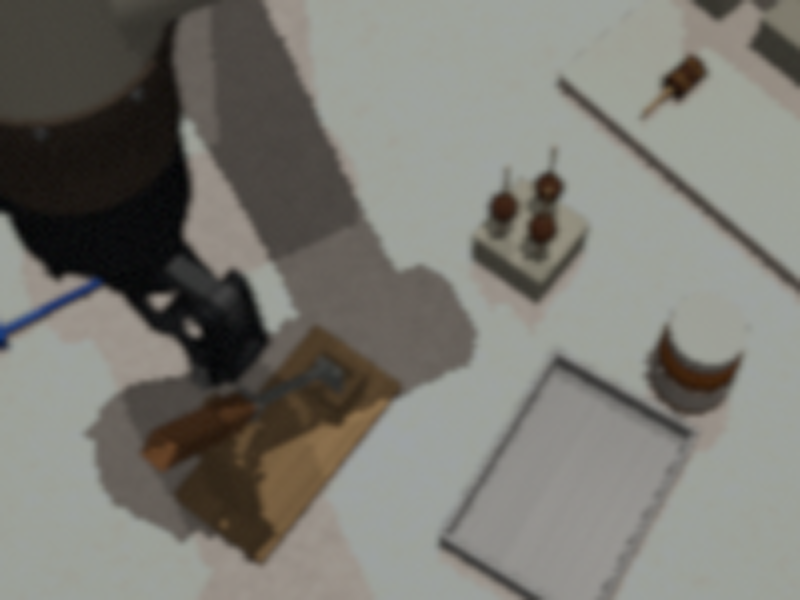

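View pics/s15.png

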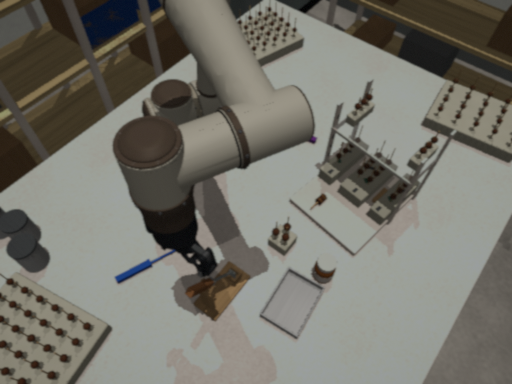

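The pick is home and the bead lies on the bare front at top crop (145,288) / scene crop (688,75). The forearm barrel (about 260 above the TCP) could meet the left post or roof beads (z up to 310) when the TCP goes down to 23 there, so I'll check that with an arm model fitted from the poses seen so far.

```bash
cat > clr.py <<'E'
from h import *
# rack obstacles, points (rack coords): posts walls z300, roof strips z310
def j1of(p): return np.arctan2(p[1],p[0])+np.arcsin(159/np.hypot(p[0],p[1]))
def clear(X,Y,z,strips,Rb=45,H=300):
    p=rk(X,Y,0); a=j1of(p)
    pts=[]
    for sy in(-128,128):
        for x in np.linspace(2,148,40):
            for dy in(-4,4): pts.append(rk(x,sy+dy,300))
    for (y0,y1) in strips:
        for x in np.linspace(40,150,30):
            for y in np.linspace(y0,y1,6): pts.append(rk(x,y,310))
    d=np.array(pts)-p
    r=d[:,0]*np.cos(a)+d[:,1]*np.sin(a)+3; t=-d[:,0]*np.sin(a)+d[:,1]*np.cos(a); h=d[:,2]-(z+H)
    dt=np.maximum(0,np.maximum(-60-t,t-228))
    dr=np.maximum(0,np.hypot(r,np.minimum(h,0)*-1 if False else np.maximum(0,-h))-Rb)
    return np.hypot(dt,dr).min(), np.degrees(a)
E
python3 - <<'E'
from h import *; from clr import clear
t=load("top0")
f=lambda x,y,z:torack(onz(t,95+x/5-.5,50+y/5-.5,z)).round(0)
print("left strip top z~245", f(95,530,235),f(270,548,235),f(97,550,215),f(272,575,215), "right", f(170,145,235),f(345,165,235),f(178,185,215),f(345,205,215))
P=cloud(t); 
for u,v in((145,160),(136,156),(158,82),(140,82)): print(torack(P[v,u]).round(0))
S=[(70,112),(-112,-70)]
for z in(24,):
  print("      ",list(range(-110,120,10)))
  for X in range(-140,-60,10): print(X,[int(round(clear(X,Y,z,S)[0])) for Y in range(-110,120,10)])
E
```

```text
left strip top z~245 [134. 106. 235.] [ 43. 102. 235.] [139. 113. 215.] [ 45. 112. 215.] right [ 136. -104.  235.] [  42. -106.  235.] [135. -89. 215.] [ 44. -91. 215.]
[ 48. 107. 245.]
[ 59. 107. 286.]
[  53. -101.  247.]
[100. -95. 245.]
       [-110, -100, -90, -80, -70, -60, -50, -40, -30, -20, -10, 0, 10, 20, 30, 40, 50, 60, 70, 80, 90, 100, 110]
-140 [0, 7, 17, 12, 1, 0, 0, 0, 0, 0, 0, 0, 0, 0, 0, 0, 0, 0, 0, 1, 10, 19, 29]
-130 [0, 5, 15, 9, 0, 0, 0, 0, 0, 0, 0, 0, 0, 0, 0, 0, 0, 0, 0, 0, 7, 16, 25]
-120 [0, 3, 13, 6, 0, 0, 0, 0, 0, 0, 0, 0, 0, 0, 0, 0, 0, 0, 0, 0, 4, 13, 22]
-110 [0, 1, 11, 3, 0, 0, 0, 0, 0, 0, 0, 0, 0, 0, 0, 0, 0, 0, 0, 0, 1, 9, 18]
-100 [0, 0, 8, 1, 0, 0, 0, 0, 0, 0, 0, 0, 0, 0, 0, 0, 0, 0, 0, 0, 0, 5, 13]
-90 [0, 0, 5, 0, 0, 0, 0, 0, 0, 0, 0, 0, 0, 0, 0, 0, 0, 0, 0, 0, 0, 1, 9]
-80 [0, 0, 2, 0, 0, 0, 0, 0, 0, 0, 0, 0, 0, 0, 0, 0, 0, 0, 0, 0, 0, 0, 4]
-70 [0, 0, 0, 0, 0, 0, 0, 0, 0, 0, 0, 0, 0, 0, 0, 0, 0, 0, 0, 0, 0, 0, 0]
```

```bash
python3 - <<'E'
from h import *; from clr import clear
S=[(88,116),(-116,-88)]
for z,Rb in((24,45),(27,42)):
  print("      ",list(range(-110,130,10)))
  for X in range(-160,-60,10): print(X,[int(round(clear(X,Y,z,S,Rb)[0])) for Y in range(-110,130,10)])
E
```

```text
[-110, -100, -90, -80, -70, -60, -50, -40, -30, -20, -10, 0, 10, 20, 30, 40, 50, 60, 70, 80, 90, 100, 110, 120]
-160 [15, 25, 35, 36, 26, 17, 11, 7, 3, 0, 0, 0, 0, 0, 0, 0, 0, 0, 0, 5, 15, 24, 34, 44]
-150 [14, 24, 34, 32, 21, 10, 3, 0, 0, 0, 0, 0, 0, 0, 0, 0, 0, 0, 0, 3, 12, 22, 32, 41]
-140 [13, 23, 33, 29, 18, 7, 0, 0, 0, 0, 0, 0, 0, 0, 0, 0, 0, 0, 0, 1, 10, 19, 29, 38]
-130 [11, 21, 31, 26, 15, 4, 0, 0, 0, 0, 0, 0, 0, 0, 0, 0, 0, 0, 0, 0, 7, 16, 25, 34]
-120 [9, 19, 29, 24, 13, 2, 0, 0, 0, 0, 0, 0, 0, 0, 0, 0, 0, 0, 0, 0, 4, 13, 22, 30]
-110 [7, 17, 26, 21, 10, 0, 0, 0, 0, 0, 0, 0, 0, 0, 0, 0, 0, 0, 0, 0, 1, 9, 18, 26]
-100 [4, 14, 24, 18, 7, 0, 0, 0, 0, 0, 0, 0, 0, 0, 0, 0, 0, 0, 0, 0, 0, 5, 13, 22]
-90 [2, 11, 21, 16, 5, 0, 0, 0, 0, 0, 0, 0, 0, 0, 0, 0, 0, 0, 0, 0, 0, 1, 9, 17]
-80 [0, 8, 17, 13, 2, 0, 0, 0, 0, 0, 0, 0, 0, 0, 0, 0, 0, 0, 0, 0, 0, 0, 4, 12]
-70 [0, 5, 14, 11, 0, 0, 0, 0, 0, 0, 0, 0, 0, 0, 0, 0, 0, 0, 0, 0, 0, 0, 0, 6]
       [-110, -100, -90, -80, -70, -60, -50, -40, -30, -20, -10, 0, 10, 20, 30, 40, 50, 60, 70, 80, 90, 100, 110, 120]
-160 [19, 29, 39, 39, 29, 19, 11, 7, 3, 0, 0, 0, 0, 0, 0, 0, 0, 0, 1, 10, 19, 28, 38, 48]
-150 [18, 28, 38, 35, 24, 13, 3, 0, 0, 0, 0, 0, 0, 0, 0, 0, 0, 0, 0, 8, 17, 26, 36, 45]
-140 [16, 26, 36, 32, 21, 10, 1, 0, 0, 0, 0, 0, 0, 0, 0, 0, 0, 0, 0, 6, 14, 23, 33, 42]
-130 [15, 25, 34, 30, 19, 8, 0, 0, 0, 0, 0, 0, 0, 0, 0, 0, 0, 0, 0, 3, 12, 20, 29, 38]
-120 [13, 23, 32, 27, 16, 5, 0, 0, 0, 0, 0, 0, 0, 0, 0, 0, 0, 0, 0, 1, 9, 17, 26, 34]
-110 [11, 20, 30, 24, 13, 2, 0, 0, 0, 0, 0, 0, 0, 0, 0, 0, 0, 0, 0, 0, 5, 13, 22, 30]
-100 [8, 18, 27, 22, 11, 0, 0, 0, 0, 0, 0, 0, 0, 0, 0, 0, 0, 0, 0, 0, 2, 10, 18, 26]
-90 [6, 15, 24, 19, 8, 0, 0, 0, 0, 0, 0, 0, 0, 0, 0, 0, 0, 0, 0, 0, 0, 6, 13, 21]
-80 [3, 12, 21, 17, 6, 0, 0, 0, 0, 0, 0, 0, 0, 0, 0, 0, 0, 0, 0, 0, 0, 2, 9, 16]
-70 [0, 9, 18, 14, 4, 0, 0, 0, 0, 0, 0, 0, 0, 0, 0, 0, 0, 0, 0, 0, 0, 0, 4, 11]
```

At the bead's present spot the forearm barrel would hit the left front post, because the barrel's underside would be near z = 283 and the post reaches 300. On the right half of the bare front, around rack y = -85, there is about 20 mm of clearance. I'll take the pick again and hook the bead sideways to there, since the pick keeps the hand high.

>>> apply_moves(plan=[-1, 0, 0, -0.04, 0, -1, 0, 0, -0.08, 0, -1, 0, 0, -0.12, 0, -1, 0, 0, -0.155, 0, -1, 0, 0, -0.17, 0, -1, 0, 0, -0.17, 0, -1, 0, 0, -0.17, 0])

```text
clock: 13.8
position: [435.2, -376.1, 157.1]
ee_rot: [0.719, -0.695, -0.002, 0.001]
contact_force: [1.0, 0.2, 0.7]
gripper_width: 85.4
```

>>> apply_moves(plan=[1, 0, 0, 0, 0, 1, 0, 0, 0, 0, 1, 0, 0, 0, 0, 1, 0, 0, 0, 0, 1, 0, 0, 0, 0, 1, 0, 0, 0, 0, 1, 0, 0, 0, 0, 1, 0, 0, 0, 0])

```text
clock: 14.47
position: [436.3, -376.4, 159.4]
ee_rot: [0.719, -0.695, 0.0, -0.0]
contact_force: [-0.2, 1.2, 2.3]
gripper_width: 17.5
```

```bash
python3 - <<'E'
from h import *
im=grab("wrist"); save("w",im,"w16"); s=arm.read_state(); print(s["clock"],s["position"],s["ee_rot"],s["contact_force"],s["wrist_torque"],s["gripper_width"])
cv2.imwrite("pics/w16b.png",cv2.resize(im["color"][:,:,::-1],(800,600),interpolation=2))
E
```

```text
14.5167 [ 436.3163227  -376.43531754  159.39058718] [ 7.18934981e-01 -6.95077235e-01  3.55564312e-04 -6.17059346e-05] [-0.66068335  1.09663638  3.54025902] [ 0.38719332  0.05561634 -0.05794084] 17.276440247961133
```

View pics/w16b.png

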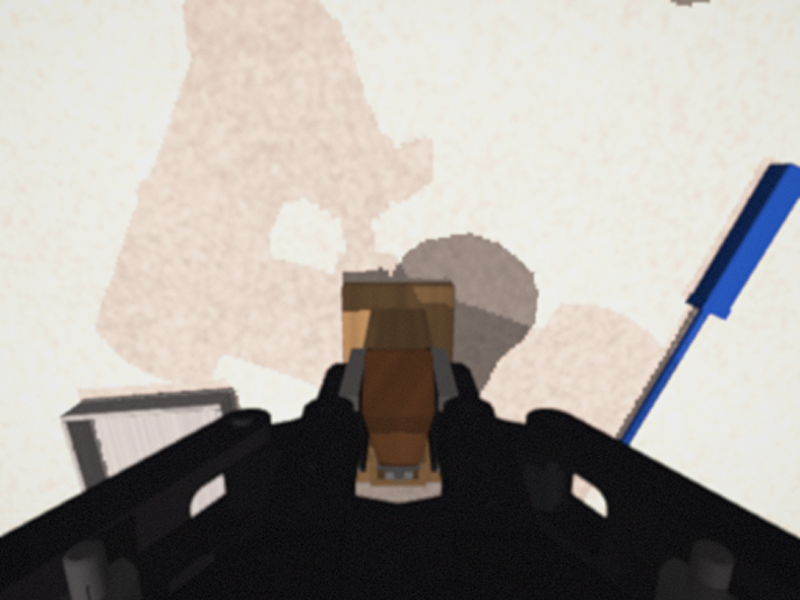

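>>> apply_moves(plan=[1, 0, 0, 0.01, 0, 1, 0, 0, 0.02, 0, 1, 0, 0, 0.04, 0, 1, 0, 0, 0.07, 0, 1, 0, 0, 0.11, 0, 1, 0, 0, 0.15, 0, 1, 0, 0, 0.15, 0, 1, 0, 0, 0.15, 0])

```text
clock: 15.18
position: [437.1, -376.9, 312.7]
ee_rot: [0.719, -0.695, 0.004, -0.001]
contact_force: [0.0, -0.1, -2.6]
gripper_width: 17.1
```

>>> apply_moves(plan=[1, 0.013, 0.04, 0, 7, 1, 0.026, 0.08, 0, 14, 1, 0.039, 0.12, 0, 21, 1, 0.052, 0.16, 0, 28, 1, 0.065, 0.2, 0, 35, 1, 0.078, 0.24, 0, 42, 1, 0.091, 0.28, 0, 49, 1, 0.1, 0.31, 0, 55])

```text
clock: 15.85
position: [535.8, -63.7, 307.4]
ee_rot: [0.96, -0.281, -0.001, 0.0]
contact_force: [1.3, -1.4, -0.7]
gripper_width: 17.5
```

>>> apply_moves(plan=[1, 0.013, 0.038, 0, 7, 1, 0.026, 0.076, 0, 14, 1, 0.039, 0.114, 0, 20, 1, 0.047, 0.139, 0, 25, 1, 0.047, 0.139, 0, 25, 1, 0.047, 0.139, 0, 25])

```text
clock: 16.35
position: [582.6, 74.0, 306.7]
ee_rot: [0.998, -0.069, -0.002, 0.001]
contact_force: [0.1, -0.3, -2.0]
gripper_width: 17.2
```

```bash
python3 - <<'E'
from h import *
for i in range(2):
    s=arm.read_state(); print(s["clock"],s["position"],s["ee_rot"],s["gripper_width"],torack(pick(s,122,0,-165)).round(1)); im=grab("top")
save("w",im,"t17"); crop(im,"t17c",170,300,100,200,6)
im=grab("scene"); save("w",im,"s17"); crop(im,"s17c",270,400,130,230,6)
E
```

```text
16.35 [582.63985944  74.01297368 306.72685442] [ 9.97581920e-01 -6.94709138e-02 -1.91356015e-03  6.65606279e-04] 17.194911152205346 [-90.   77.1 160. ]
16.4 [582.47817285  72.8959355  307.25962932] [ 9.97525051e-01 -7.02917298e-02 -1.56965962e-03  6.18243383e-04] 17.111149124545854 [-90.9  77.1 160.6]
```

View pics/t17c.png

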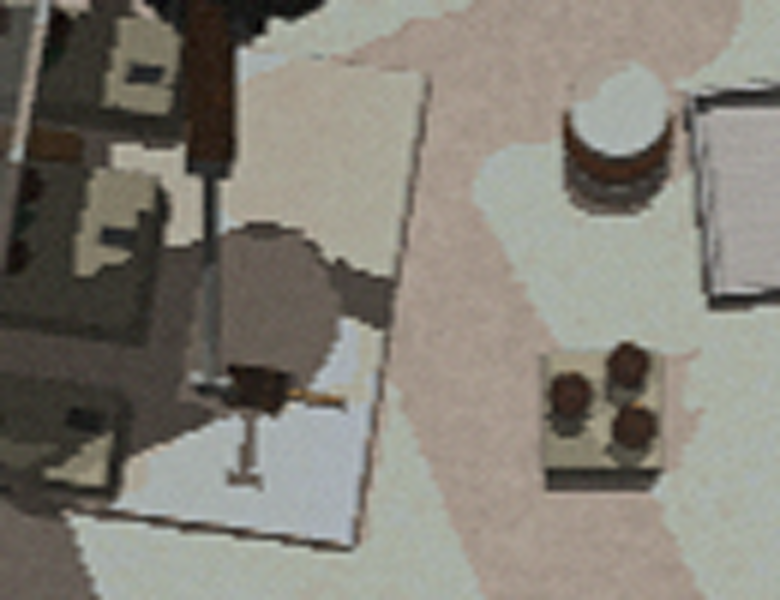

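View pics/s17c.png

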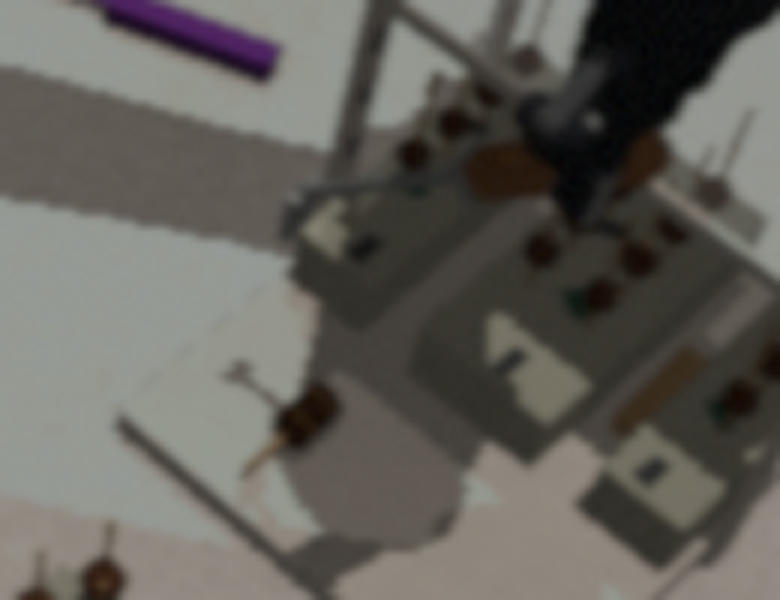

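>>> apply_moves(plan=[1, 0, 0, -0.03, 0, 1, 0, 0, -0.06, 0, 1, 0, 0, -0.09, 0, 1, 0, 0, -0.115, 0, 1, 0, 0, -0.13, 0, 1, 0, 0, -0.136, 0, 1, 0, 0, -0.136, 0, 1, 0, 0, -0.136, 0])

```text
clock: 17.17
position: [583.7, 71.9, 173.8]
ee_rot: [0.997, -0.071, 0.001, -0.0]
contact_force: [0.8, -0.1, -0.7]
gripper_width: 17.1
```

```bash
python3 - <<'E'
from h import *
for i in range(2):
    s=arm.read_state(); print(s["clock"],s["position"],s["contact_force"],torack(pick(s,122,0,-165)).round(1)); im=grab("top")
save("w",im,"t18"); crop(im,"t18c",190,250,140,195,12)
im=grab("scene"); save("w",im,"s18"); crop(im,"s18c",280,350,165,220,11)
E
```

```text
17.1667 [583.67238915  71.94137994 173.81972339] [ 0.80766095 -0.06545064 -0.67931312] [-91.5  75.8  27.1]
17.2167 [584.03989395  72.28103002 174.3914041 ] [-0.01164844  0.0042051  -0.24606255] [-91.2  75.5  27.7]
```

View pics/t18c.png

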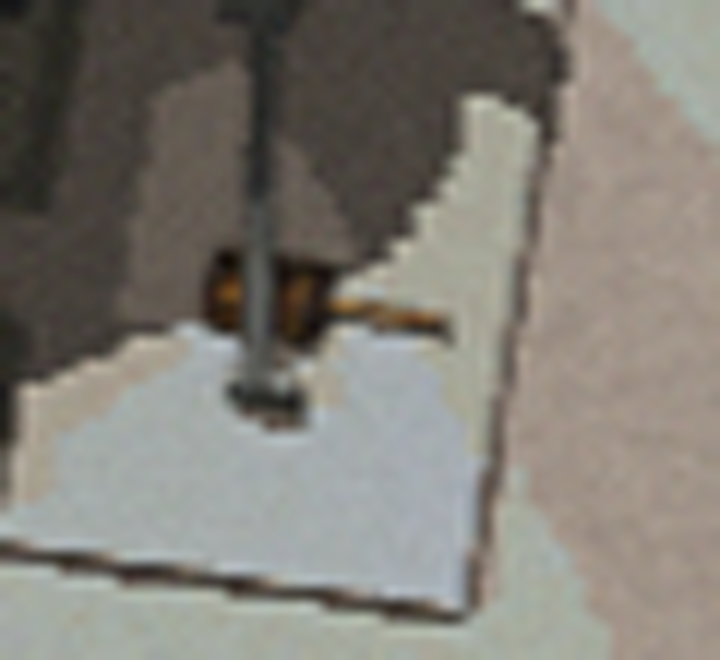

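View pics/s18c.png

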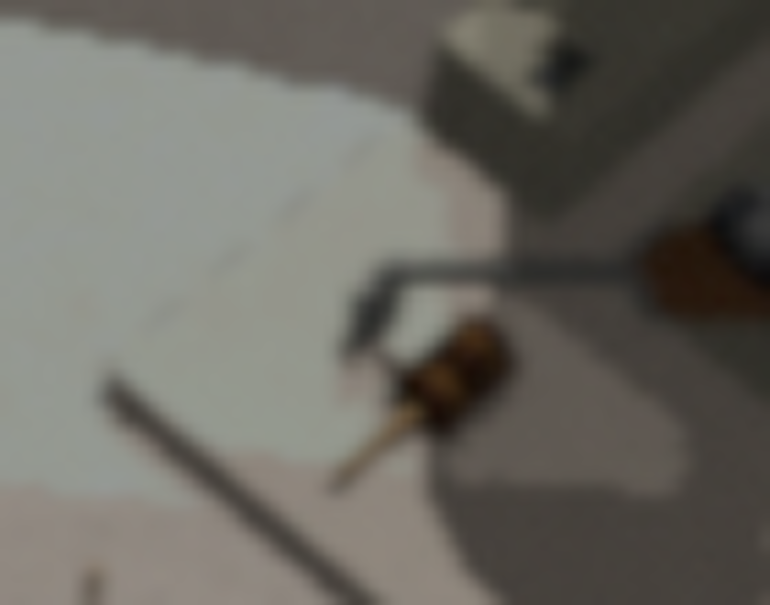

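The toe (235–305, centre 270) is centred on the barrel (210–330) and stands on its far side. Pulling it sideways.

>>> apply_moves(plan=[1, 0.004, -0.0006, -0.003, 0, 1, 0.009, -0.0013, -0.003, 0, 1, 0.015, -0.0022, -0.003, 0, 1, 0.022, -0.0032, -0.003, 0, 1, 0.03, -0.0043, -0.003, 0, 1, 0.038, -0.0055, -0.003, 0, 1, 0.046, -0.0066, -0.003, 0, 1, 0.054, -0.0078, -0.003, 0])

```text
clock: 17.98
position: [638.1, 64.7, 169.6]
ee_rot: [0.998, -0.071, -0.0, 0.0]
contact_force: [-0.5, -0.3, -1.5]
gripper_width: 17.0
```

```bash
python3 - <<'E'
from h import *
for i in range(1):
    s=arm.read_state(); print(s["clock"],s["position"],s["contact_force"],torack(pick(s,122,0,-165)).round(1)); im=grab("top")
save("w",im,"t19"); crop(im,"t19c",190,250,135,190,12)
im=grab("scene"); save("w",im,"s19"); crop(im,"s19c",290,360,170,225,11)
E
```

```text
17.9833 [638.09060234  64.65217666 169.61833717] [-0.53015311 -0.33354002 -1.53013363] [-91.1  20.9  22.9]
```

View pics/t19c.png

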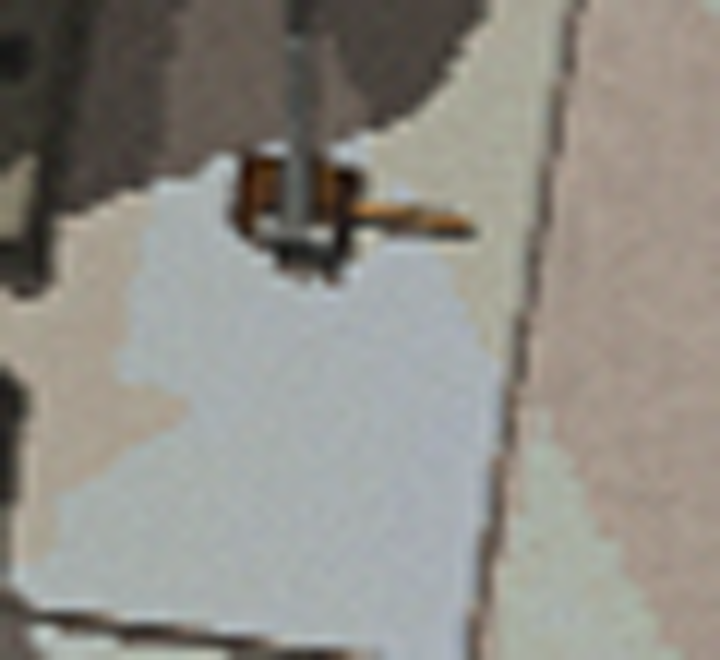

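View pics/s19c.png

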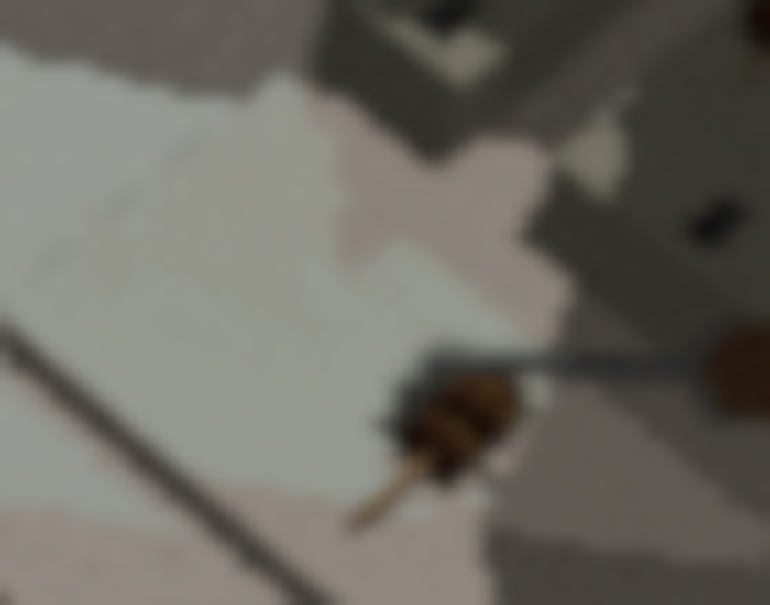

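>>> apply_moves(plan=[1, 0.008, -0.0012, 0, 0, 1, 0.016, -0.0023, 0, 0, 1, 0.024, -0.0035, 0, 0, 1, 0.032, -0.0046, 0, 0, 1, 0.04, -0.0058, 0, 0, 1, 0.048, -0.0069, 0, 0, 1, 0.056, -0.0081, 0, 0, 1, 0.062, -0.0089, 0, 0])

```text
clock: 18.75
position: [700.1, 55.7, 169.6]
ee_rot: [0.998, -0.071, 0.0, 0.0]
contact_force: [-0.4, -0.5, -1.2]
gripper_width: 17.1
```

>>> apply_moves(plan=[1, 0.007, -0.001, 0, 0, 1, 0.014, -0.002, 0, 0, 1, 0.021, -0.003, 0, 0, 1, 0.027, -0.0039, 0, 0, 1, 0.03, -0.0043, 0, 0, 1, 0.03, -0.0043, 0, 0])

```text
clock: 19.25
position: [729.8, 51.5, 169.5]
ee_rot: [0.998, -0.071, 0.0, 0.0]
contact_force: [-0.1, -0.8, -1.2]
gripper_width: 17.0
```

```bash
python3 - <<'E'
from h import *
for i in range(1):
    s=arm.read_state(); print(s["clock"],s["position"],s["contact_force"],torack(pick(s,122,0,-165)).round(1)); im=grab("top")
save("w",im,"t20"); crop(im,"t20c",190,250,105,160,12)
im=grab("scene"); save("w",im,"s20"); crop(im,"s20c",315,385,190,245,11)
E
```

```text
19.25 [729.76285623  51.4595602  169.47591945] [-0.11895198 -0.84029168 -1.23865613] [-91.1 -71.7  22.8]
```

View pics/t20c.png

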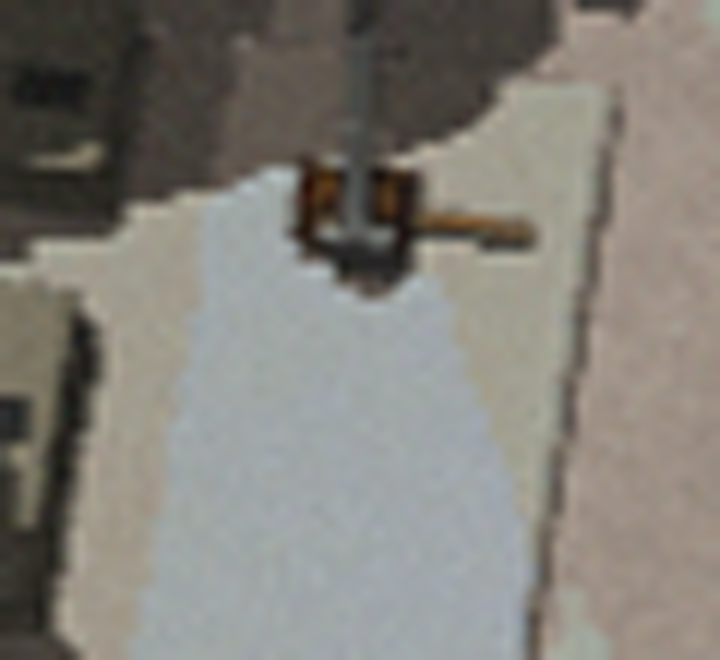

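View pics/s20c.png

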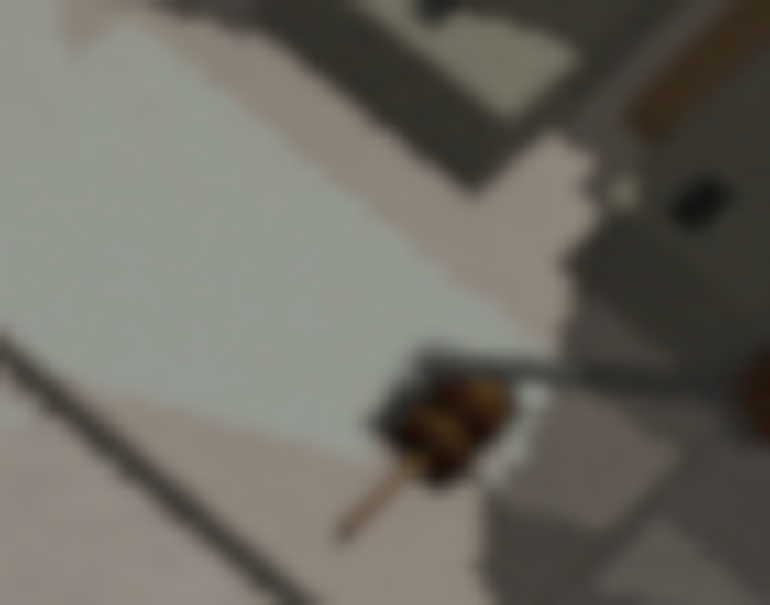

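>>> apply_moves(plan=[1, -0.004, 0.0005, 0, 0, 1, -0.008, 0.001, 0, 0, 1, -0.008, 0.001, 0.02, 0, 1, -0.008, 0.001, 0.055, 0, 1, -0.008, 0.001, 0.095, 0, 1, -0.008, 0.001, 0.139, 0, 1, -0.008, 0.001, 0.139, 0, 1, -0.008, 0.001, 0.139, 0])

```text
clock: 20.02
position: [721.8, 52.9, 314.1]
ee_rot: [0.998, -0.07, 0.004, -0.001]
contact_force: [-0.7, 0.2, -1.9]
gripper_width: 17.5
```

>>> apply_moves(plan=[1, -0.022, -0.033, 0, -6, 1, -0.044, -0.066, 0, -12, 1, -0.066, -0.1, 0, -18, 1, -0.088, -0.133, 0, -24, 1, -0.11, -0.166, 0, -31, 1, -0.132, -0.199, 0, -37, 1, -0.154, -0.232, 0, -43, 1, -0.17, -0.256, 0, -48])

```text
clock: 20.68
position: [547.8, -205.0, 307.5]
ee_rot: [0.881, -0.473, -0.002, 0.0]
contact_force: [0.5, -0.4, -1.4]
gripper_width: 17.2
```

>>> apply_moves(plan=[1, -0.022, -0.033, 0, -6, 1, -0.044, -0.066, 0, -12, 1, -0.066, -0.1, 0, -18, 1, -0.088, -0.133, 0, -24, 1, -0.108, -0.162, 0, -30, 1, -0.115, -0.173, 0, -32, 1, -0.115, -0.173, 0, -32, 1, -0.115, -0.173, 0, -32])

```text
clock: 21.35
position: [435.2, -376.2, 307.6]
ee_rot: [0.719, -0.695, -0.001, 0.0]
contact_force: [0.5, 0.6, -1.5]
gripper_width: 17.3
```

```bash
python3 - <<'E'
from h import *
for i in range(3):
    s=arm.read_state(); print(s["clock"],s["position"],s["ee_rot"],s["gripper_width"]); im=grab("scene")
save("w",im,"s21"); crop(im,"s21c",150,350,180,330,4)
E
```

```text
21.35 [ 435.22979842 -376.17533024  307.55195828] [ 7.18676034e-01 -6.95344146e-01 -1.13000414e-03  3.76085207e-06] 17.314310824724984
21.4 [ 435.92217025 -375.62715715  307.80567472] [ 7.19162774e-01 -6.94841065e-01 -8.93400887e-04 -3.90997510e-05] 17.34445196845412
21.45 [ 436.39411215 -375.34554441  308.07181917] [ 7.19457383e-01 -6.94536278e-01 -6.55870726e-04 -5.25058116e-05] 17.1604634493575
```

View pics/s21c.png

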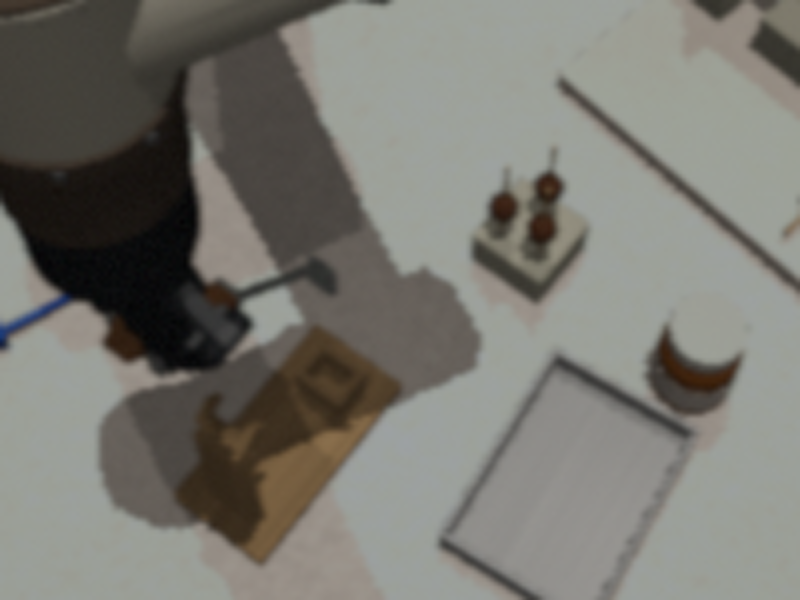

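The pick hangs as before (blade at (320,275)) above the stand. Lowering along the same line as last time.

>>> apply_moves(plan=[1, 0, 0, -0.03, 0, 1, 0, 0, -0.06, 0, 1, 0, 0, -0.085, 0, 1, 0, 0, -0.105, 0, 1, 0, 0, -0.113, 0, 1, 0, 0, -0.113, 0, 1, 0, 0, -0.113, 0, 1, 0, 0, -0.12, 0])

```text
clock: 22.17
position: [438.3, -377.2, 191.8]
ee_rot: [0.719, -0.695, 0.003, -0.0]
contact_force: [0.4, 0.1, -0.1]
gripper_width: 17.0
```

>>> apply_moves(plan=[1, 0, 0, -0.007, 0, 1, 0, 0, -0.014, 0, 1, 0, 0, -0.02, 0, 1, 0, 0, -0.025, 0, 1, 0, 0, -0.0285, 0, 1, 0, 0, -0.03, 0, 1, 0, 0, -0.03, 0])

```text
clock: 22.75
position: [436.0, -376.3, 159.1]
ee_rot: [0.719, -0.695, -0.0, 0.0]
contact_force: [-1.6, 0.1, 2.2]
gripper_width: 17.0
```

```bash
python3 - <<'E'
from h import *
for i in range(2):
    s=arm.read_state(); print(s["clock"],s["position"],s["ee_rot"],s["contact_force"],s["wrist_torque"]); im=grab("scene")
save("w",im,"s22"); 
u0,v0,u1,v1,f=190,235,270,295,9.5
c=cv2.resize(im["color"][v0:v1,u0:u1,::-1],None,fx=f,fy=f,interpolation=2); c=cv2.convertScaleAbs(c,alpha=1.7,beta=10)
cv2.imwrite("pics/s22z.png",c)
E
```

```text
22.75 [ 435.98159036 -376.27040268  159.07921728] [ 7.18934919e-01 -6.95077338e-01 -2.65044303e-04  7.56914496e-05] [-1.57967519  0.07687108  2.22855381] [0.45435096 0.32250181 0.06088262]
22.8 [ 435.95802624 -376.26588108  159.03504936] [ 7.18938678e-01 -6.95073459e-01 -2.44112494e-04  6.59424604e-05] [-0.7568978   1.59563656  1.5059908 ] [0.48694367 0.31250945 0.08057132]
```

View pics/s22z.png

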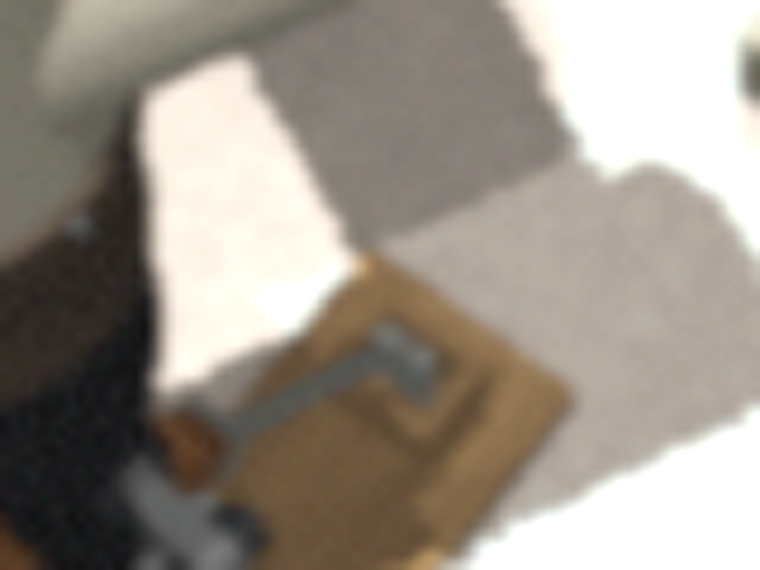

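Same view as the first return: the blade is in the pocket at (410,365). Releasing and rising.

>>> apply_moves(plan=[0.6, 0, 0, 0, 0, 0.4, 0, 0, 0, 0, 0, 0, 0, 0, 0, -0.5, 0, 0, 0, 0, -1, 0, 0, 0, 0, -1, 0, 0, 0, 0, -1, 0, 0, 0, 0, -1, 0, 0, 0, 0])

```text
clock: 23.52
position: [436.2, -376.4, 158.8]
ee_rot: [0.719, -0.695, 0.0, -0.0]
contact_force: [-1.0, 0.7, 0.1]
gripper_width: 85.5
```

>>> apply_moves(plan=[-1, 0, 0, 0.03, 0, -1, 0, 0, 0.07, 0, -1, 0, 0, 0.11, 0, -1, 0, 0, 0.15, 0, -1, 0, 0, 0.17, 0, -1, 0, 0, 0.17, 0])

```text
clock: 24.02
position: [437.8, -377.9, 335.6]
ee_rot: [0.719, -0.695, 0.006, -0.001]
contact_force: [0.7, -1.5, -0.0]
gripper_width: 85.4
```

```bash
cat > bead.py <<'E'
from h import *
def bead(k,u0,u1,v0,v1,z):
    im=load(k); c=im["color"].astype(int)
    m=np.zeros(c.shape[:2],bool); m[v0:v1,u0:u1]=True
    m&=(c[...,0]-c[...,2]>18)&(c.sum(2)<330)
    v,u=np.nonzero(m); q=np.array([onz(im,a,b,z)for a,b in zip(u,v)]); mu=q.mean(0); w,V=np.linalg.eigh(np.cov(q[:,:2].T)); d=V[:,1]
    print(k,len(u),u.mean(),v.mean(),mu.round(1),torack(mu).round(1),np.degrees(np.arctan2(d[1],d[0]))%180,np.sqrt(w))
E
python3 - <<'E'
from h import *; from bead import bead
s=arm.read_state(); print(s["clock"],s["position"],s["joints"].round(3))
im=grab("scene"); save("w",im,"s23"); im=grab("top"); save("w",im,"t23")
print(proj(load("t23"),rk(-91,-84,30)),proj(load("s23"),rk(-91,-84,30)))
crop(load("t23"),"t23c",190,290,90,180,8); crop(load("s23"),"s23c",170,400,180,330,3.4)
E
```

```text
24.0167 [ 437.8196279  -377.89120939  335.5946009 ] [-0.431  0.245  0.064  0.002 -1.378  0.464]
[220.0998639  121.01987373] [356.42935932 229.96999673]
```

View pics/t23c.png

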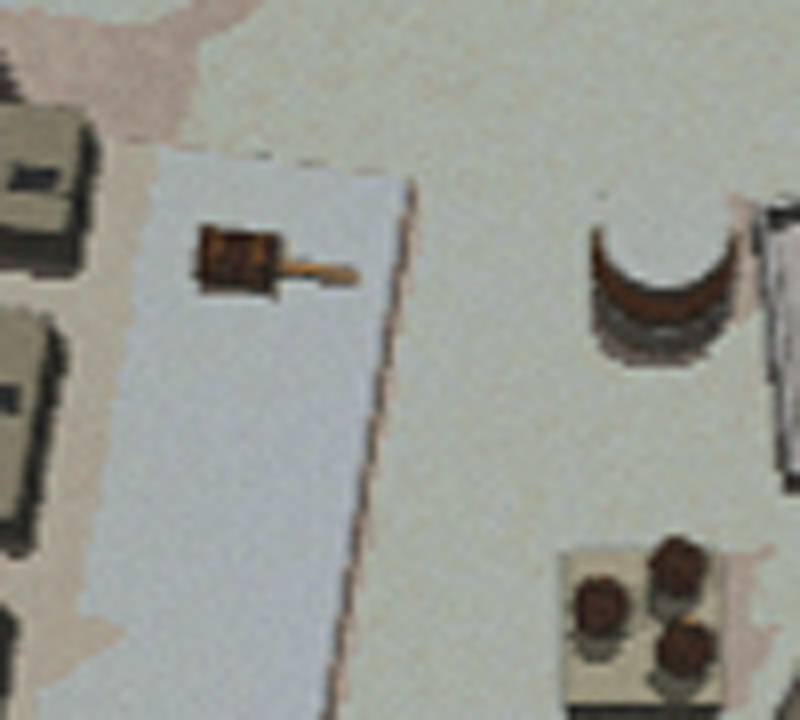

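View pics/s23c.png

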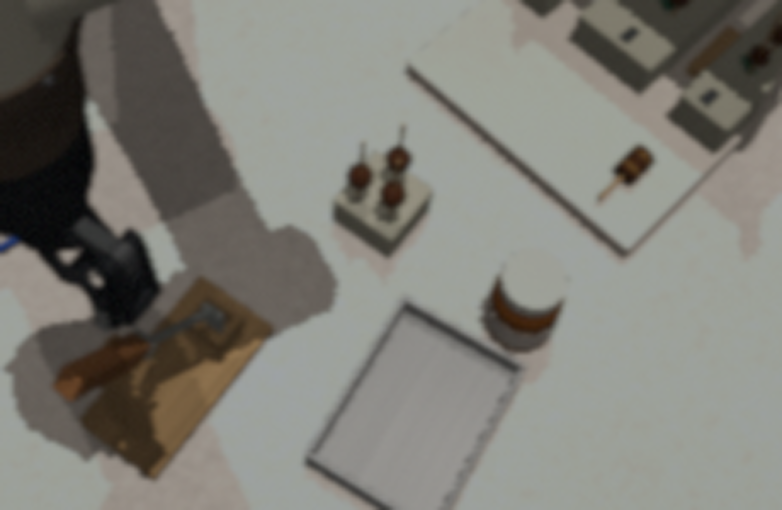

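```bash
python3 - <<'E'
from bead import bead; from clr import clear; from h import *
bead("t23",212,227,115,130,31); bead("s23",348,365,221,238,31)
print(rk(-91,-84,0)); 
for z in (23,24): print(clear(-92,-84,z,[(88,116),(-116,-88)]))
E
```

```text
t23 47 219.29787234042553 121.27659574468085 [620.   69.3  31. ] [-88.8 -82.5  31. ] 81.5786130958615 [4.96140616 9.69272433]
s23 70 355.9142857142857 228.21428571428572 [617.2  70.3  31. ] [-88.2 -79.6  31. ] 84.67470889566853 [ 4.8186482  10.94364553]
[621.16197043  66.94953256   0.        ]
(np.float64(20.64837109257137), np.float64(20.812577828425894))
(np.float64(20.832790702052996), np.float64(20.812577828425894))
```

>>> apply_moves(plan=[-1, 0.1835, 0.4445, 0, -10, -1, 0.1835, 0.4445, 0, -10, -1, 0.1835, 0.4445, 0, -10, -1, 0.1835, 0.4445, 0, -10, -1, 0.1835, 0.4445, 0, -10, -1, 0.1835, 0.4445, 0, -10, -1, 0.1835, 0.4445, 0, -10, -1, 0.1835, 0.4445, 0, -10])

```text
clock: 24.78
position: [561.5, -69.6, 326.7]
ee_rot: [-0.656, 0.755, 0.001, -0.002]
contact_force: [1.2, -0.9, 0.3]
gripper_width: 85.1
```

```bash
python3 - <<'E'
from h import *
s=arm.read_state(); print(s["clock"],s["position"],s["ee_rot"])
E
```

```text
24.7833 [561.49745914 -69.59451844 326.72330288] [-0.65555619  0.75514388  0.00123556 -0.00150864]
```

>>> apply_moves(plan=[-1, 0.0564, 0.1362, 0, 0, -1, 0.0564, 0.1362, 0, 0, -1, 0.0564, 0.1362, 0, 0, -1, 0.0564, 0.1362, -0.04, 0, -1, 0.0564, 0.1362, -0.08, 0, -1, 0.0564, 0.1362, -0.12, 0, -1, 0.0564, 0.1362, -0.16, 0, -1, 0.0564, 0.1362, -0.2, 0])

```text
clock: 25.45
position: [616.5, 64.4, 124.8]
ee_rot: [-0.656, 0.755, 0.001, -0.002]
contact_force: [0.3, 0.2, -0.8]
gripper_width: 85.3
```

>>> apply_moves(plan=[-1, 0, 0, -0.03, 0, -1, 0, 0, -0.04, 0, -1, 0, 0, -0.04, 0, -1, 0, 0, -0.04, 0])

```text
clock: 25.78
position: [618.7, 64.4, 88.9]
ee_rot: [-0.656, 0.755, -0.0, -0.0]
contact_force: [0.3, -0.2, 0.7]
gripper_width: 85.4
```

```bash
python3 - <<'E'
from h import *
s=arm.read_state(); print(s["clock"],s["position"],s["ee_rot"],s["contact_force"])
im=grab("wrist"); save("w",im,"w25"); cv2.imwrite("pics/w25b.png",cv2.resize(im["color"][:,:,::-1],(800,600),interpolation=2))
im=grab("scene"); save("w",im,"s25"); crop(im,"s25c",290,450,80,250,3.5)
s=arm.read_state(); print(s["clock"],s["position"])
E
```

```text
25.7833 [618.72044752  64.43016042  88.86739623] [-6.55744956e-01  7.54982352e-01 -2.26263846e-04 -3.87496986e-04] [ 0.29126853 -0.24857559  0.70875576]
25.8833 [619.95705346  64.9117748   91.08573341]
```

View pics/w25b.png

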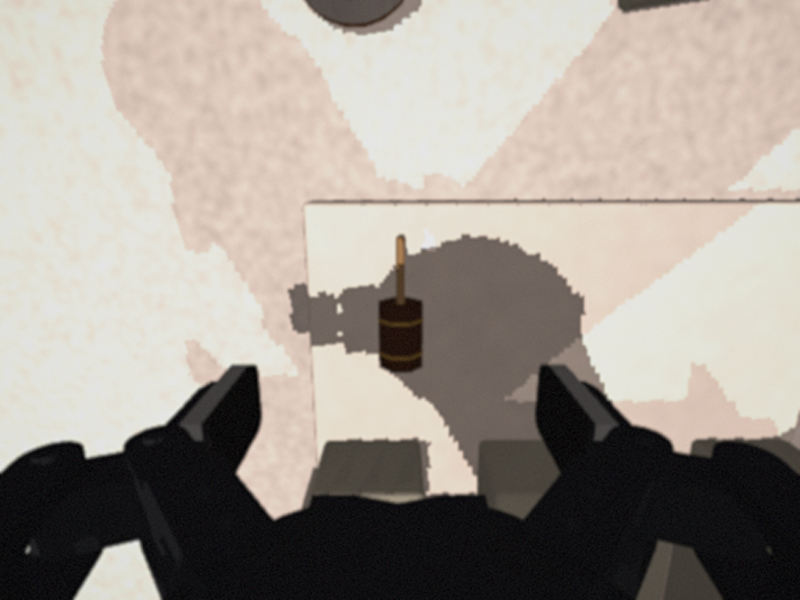

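View pics/s25c.png

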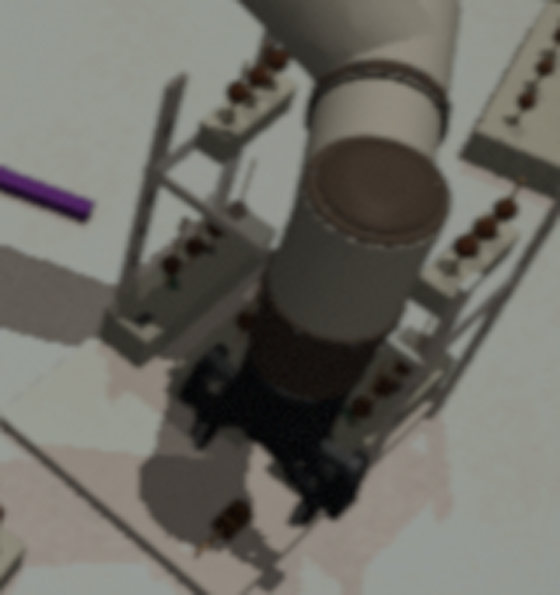

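The bead is at (400,335), laterally centred between the fingers and parallel to the tool. In the scene view the forearm passes between the two roof strips. Working out the along-axis offset.

```bash
python3 - <<'E'
from h import *
im=load("w25")
p=onz(im,400/1.5625-.5,335/1.5625-.5,33); print(p,torack(p))
for y,z in((299,36),(371,32)):
    q=onz(im,400/1.5625-.5,y/1.5625-.5,z); print(q,torack(q))
s=arm.read_state(); print(s["position"],torack(s["position"]))
# forearm clearance: cloud points of arm near rack
P=cloud(load("s25")); P=P.reshape(-1,3); 
d=P-[619,66,89]; a=s["joints"][0]; print(a)
r=d[:,0]*np.cos(a)+d[:,1]*np.sin(a); t=-d[:,0]*np.sin(a)+d[:,1]*np.cos(a)
m=(P[:,2]>318)&(np.abs(r)<60)&(t>40)&(t<260); print(m.sum(), d[m,2].min(), t[m].max(), r[m].min(), r[m].max())
E
```

```text
[618.99385609  70.04347009  33.        ] [-88.24693001 -81.41276695  33.        ]
[616.49357085  52.30934747  36.        ] [-106.15635607  -81.46744305   36.        ]
[621.55461487  88.15052547  32.        ] [-69.95975868 -81.36475513  32.        ]
[619.95705346  64.9117748   91.08573341] [-93.18878021 -83.09804504  91.08573341]
0.3638857749907725
2246 277.94542197170574 217.32008515606054 -59.99744278522277 43.15809024408508
```

>>> apply_moves(plan=[-1, 0.0005, 0.003, -0.015, 0, -1, 0.0005, 0.003, -0.03, 0, -1, 0.0005, 0.003, -0.04, 0, -1, 0.0005, 0.003, -0.045, 0, -1, 0.0005, 0.003, -0.045, 0])

```text
clock: 26.3
position: [618.8, 67.5, 43.8]
ee_rot: [-0.655, 0.755, 0.0, -0.0]
contact_force: [1.1, -0.4, -0.2]
gripper_width: 85.9
```

```bash
python3 - <<'E'
from h import *
s=arm.read_state(); print(s["clock"],s["position"],s["joint_efforts"].round(1),s["contact_force"])
im=grab("wrist"); save("w",im,"w26"); cv2.imwrite("pics/w26b.png",cv2.resize(im["color"][:,:,::-1],(800,600),interpolation=2))
im=grab("scene"); save("w",im,"s26"); crop(im,"s26c",290,450,80,250,3.5)
s=arm.read_state(); print(s["clock"],s["position"])
E
```

```text
26.3 [618.78269206  67.45497265  43.76840753] [  0.1 -43.5  14.6   3.2   0.1   0. ] [ 1.09310861 -0.42324034 -0.16725467]
26.4 [619.56244761  67.62596765  44.80574624]
```

View pics/w26b.png

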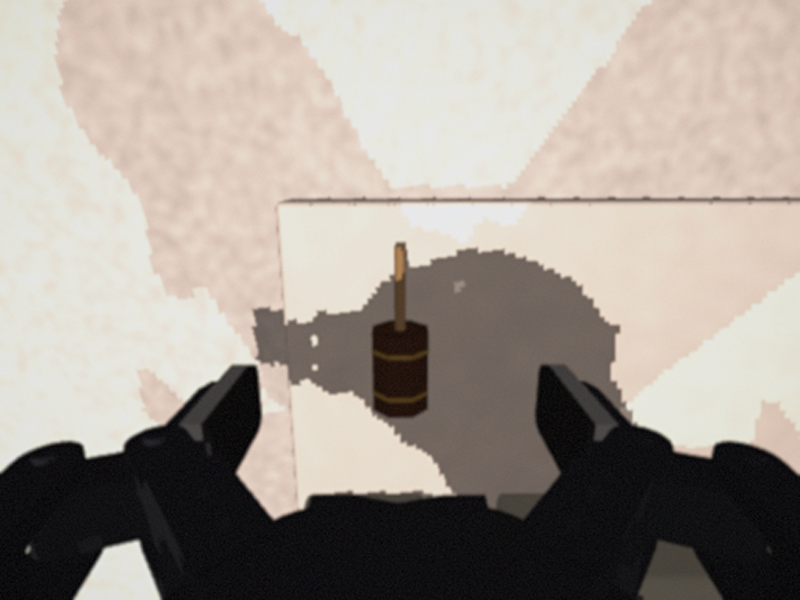

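View pics/s26c.png

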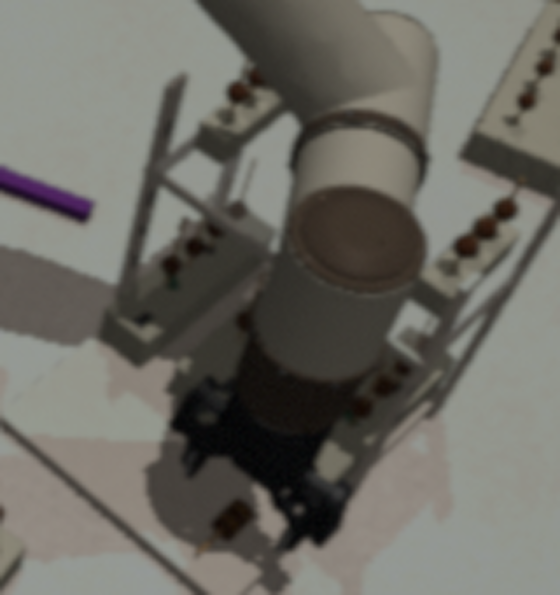

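Free so far, no contact; the bead (373–427) is centred. Final descent and grip.

>>> apply_moves(plan=[-1, 0, 0, -0.007, 0, -1, 0, 0, -0.014, 0, -1, 0, 0, -0.0195, 0, -1, 0, 0, -0.0195, 0, -1, 0, 0, -0.0195, 0])

```text
clock: 26.82
position: [618.5, 67.4, 23.6]
ee_rot: [-0.656, 0.755, 0.0, -0.001]
contact_force: [-0.6, -0.6, 0.2]
gripper_width: 85.4
```

```bash
python3 - <<'E'
from h import *
s=arm.read_state(); print(s["clock"],s["position"],s["joint_efforts"].round(1),s["contact_force"])
im=grab("scene");s=arm.read_state(); print(s["clock"],s["position"],s["joint_efforts"].round(1))
E
```

```text
26.8167 [618.51733102  67.3595887   23.62126638] [ -0.  -43.7  13.6   3.   -0.   -0. ] [-0.59409366 -0.57526107  0.23091341]
26.8667 [618.86121619  67.48618497  24.05753876] [ -0.  -43.6  13.6   3.   -0.   -0. ]
```

>>> apply_moves(plan=[0, 0, 0, 0, 0, 0.4, 0, 0, 0, 0, 1, 0, 0, 0, 0, 1, 0, 0, 0, 0, 1, 0, 0, 0, 0, 1, 0, 0, 0, 0, 1, 0, 0, 0, 0, 1, 0, 0, 0, 0])

```text
clock: 27.53
position: [619.2, 67.6, 24.7]
ee_rot: [-0.656, 0.755, -0.0, 0.0]
contact_force: [0.2, 0.1, 1.6]
gripper_width: 17.9
```

```bash
python3 - <<'E'
from h import *
s=arm.read_state(); print(s["clock"],s["position"],s["joint_efforts"].round(1),s["contact_force"],s["gripper_width"])
im=grab("wrist"); save("w",im,"w27"); cv2.imwrite("pics/w27b.png",cv2.resize(im["color"][:,:,::-1],(800,600),interpolation=2))
E
```

```text
27.5333 [619.17731418  67.62059198  24.6925429 ] [ -0.1 -42.7  13.3   2.9   0.   -0. ] [0.21297585 0.06537899 1.57528973] 17.938016507917883
```

View pics/w27b.png

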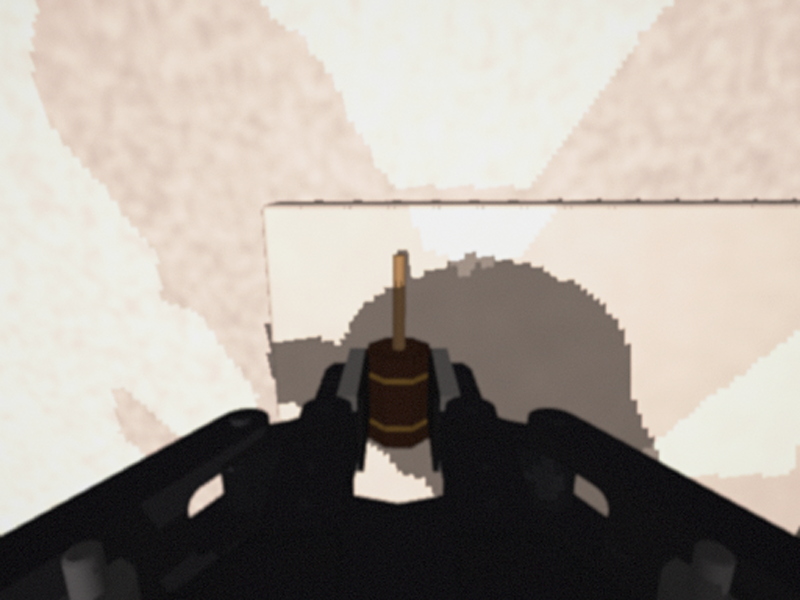

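>>> apply_moves(plan=[1, 0, 0, 0.01, 0, 1, 0, 0, 0.025, 0, 1, 0, 0, 0.05, 0, 1, 0, 0, 0.085, 0, 1, 0, 0, 0.12, 0, 1, 0, 0, 0.16, 0, 1, 0, 0, 0.16, 0, 1, 0, 0, 0.16, 0])

```text
clock: 28.25
position: [620.1, 68.0, 188.2]
ee_rot: [-0.656, 0.755, -0.001, 0.003]
contact_force: [-0.9, -0.5, -2.3]
gripper_width: 18.1
```

```bash
python3 - <<'E'
from h import *
s=arm.read_state(); print(s["clock"],s["position"],s["contact_force"],s["gripper_width"])
im=grab("wrist"); save("w",im,"w28"); cv2.imwrite("pics/w28b.png",cv2.resize(im["color"][:,:,::-1],(800,600),interpolation=2))
E
```

```text
28.25 [620.14689829  67.9619527  188.1511534 ] [-0.94668609 -0.47757154 -2.28230756] 18.124154530300775
```

View pics/w28b.png

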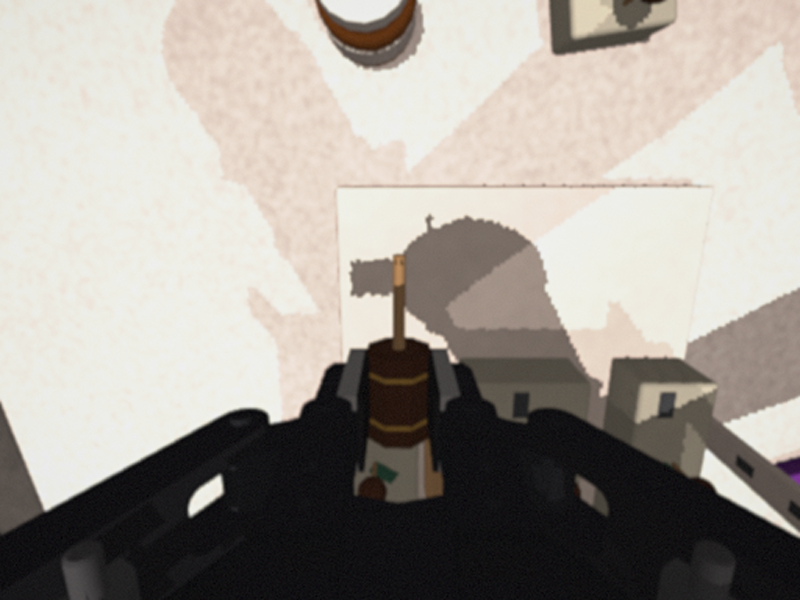

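>>> apply_moves(plan=[1, -0.023, -0.267, 0, 10, 1, -0.023, -0.267, 0, 10, 1, -0.023, -0.267, 0, 10, 1, -0.023, -0.267, 0, 10, 1, -0.023, -0.267, 0, 10, 1, -0.023, -0.267, 0, 10, 1, -0.023, -0.267, 0, 10, 1, -0.023, -0.267, 0, 10])

```text
clock: 28.97
position: [593.8, -203.4, 182.0]
ee_rot: [0.717, -0.697, -0.002, 0.002]
contact_force: [-0.6, 0.5, -1.3]
gripper_width: 18.4
```

>>> apply_moves(plan=[1, 0, 0, 0, 0, 1, 0, 0, -0.03, 0, 1, 0, 0, -0.06, 0, 1, 0, 0, -0.09, 0, 1, 0, 0, -0.12, 0, 1, 0, 0, -0.13, 0, 1, 0, 0, -0.13, 0, 1, 0, 0, -0.13, 0])

```text
clock: 29.63
position: [596.4, -198.8, 54.5]
ee_rot: [0.719, -0.695, -0.0, 0.0]
contact_force: [-0.4, 0.1, 0.4]
gripper_width: 18.1
```

```bash
python3 - <<'E'
from h import *
s=arm.read_state(); print(s["clock"],s["position"],s["contact_force"],s["gripper_width"])
im=grab("wrist"); save("w",im,"w29"); cv2.imwrite("pics/w29b.png",cv2.resize(im["color"][:,:,::-1],(800,600),interpolation=2))
im=grab("scene"); save("w",im,"s29"); crop(im,"s29c",220,380,230,350,5)
s=arm.read_state(); print(s["clock"],s["position"])
E
```

```text
29.6333 [ 596.36611208 -198.78997425   54.49189141] [-0.40725068  0.06544889  0.43928599] 18.14246717995173
29.7333 [ 597.53018507 -199.2535466    56.39411416]
```

View pics/w29b.png

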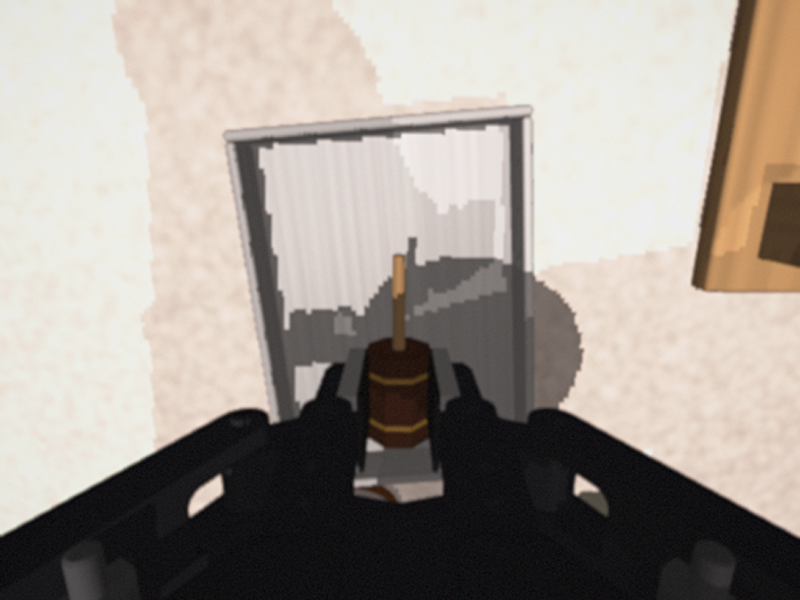

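View pics/s29c.png

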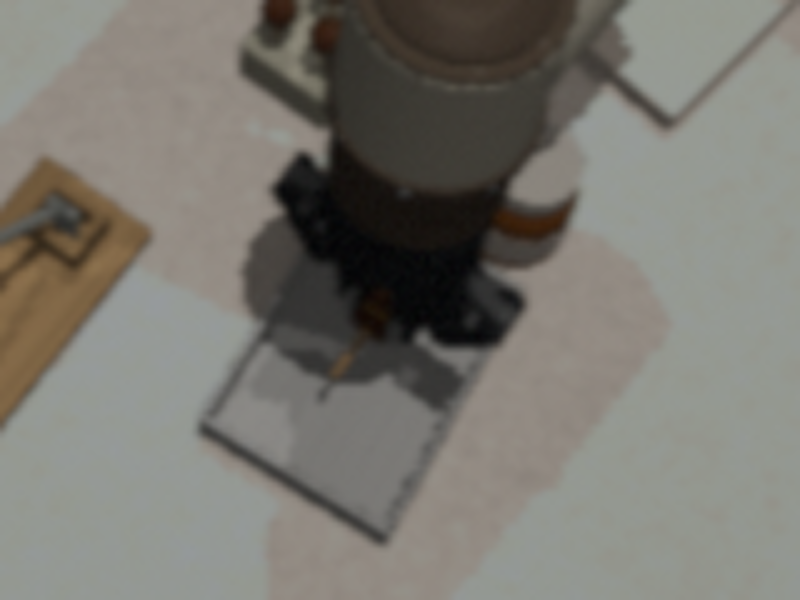

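>>> apply_moves(plan=[1, 0, -0.011, -0.01, 0, 1, 0, -0.011, -0.02, 0, 1, 0, -0.011, -0.03, 0, 1, 0, -0.011, -0.037, 0, 1, 0, -0.011, -0.041, 0, 1, 0, -0.011, -0.044, 0, 1, 0, -0.011, -0.0455, 0, 1, 0, -0.011, -0.0455, 0])

```text
clock: 30.4
position: [596.0, -210.4, 8.9]
ee_rot: [0.719, -0.695, 0.0, 0.0]
contact_force: [0.5, 1.0, -0.7]
gripper_width: 18.0
```

```bash
python3 - <<'E'
from h import *
for i in range(3):
    s=arm.read_state(); print(s["clock"],s["position"],s["contact_force"],s["wrist_torque"],s["gripper_width"]); im=grab("wrist")
save("w",im,"w30"); crop(im,"w30c",150,350,150,310,4)
E
```

```text
30.4 [ 595.97837387 -210.40793321    8.91949145] [ 0.49598574  0.95474544 -0.67562503] [-0.0103837  -0.06563102 -0.00096155] 17.988408487444993
30.45 [ 596.2090397  -210.41049163    9.01285745] [ 0.43091028  0.52033679 -0.73825622] [-0.00333011 -0.04032838 -0.03522278] 18.23315913918269
30.5 [ 596.22556687 -210.40686472    9.03256532] [-0.57303542  0.15160009  0.58895384] [0.01235531 0.01580855 0.01971173] 17.801908068583604
```

View pics/w30c.png

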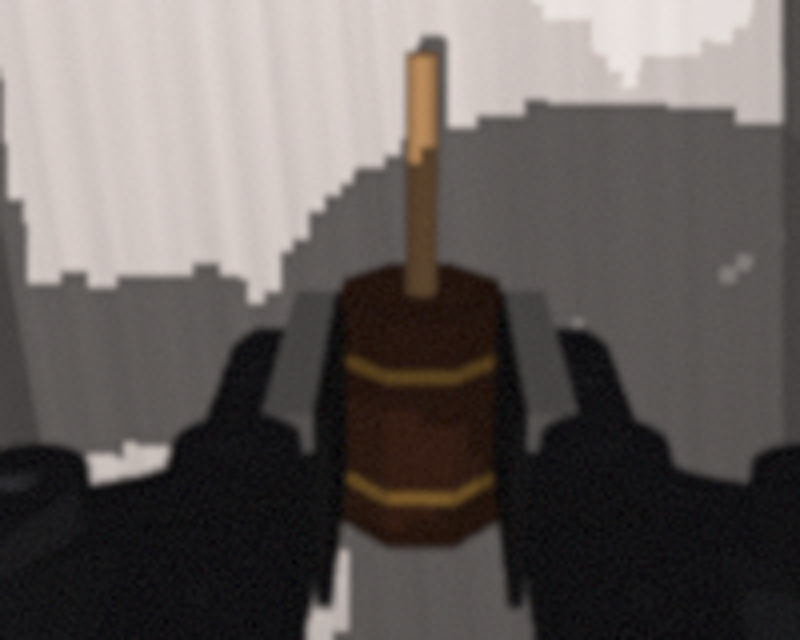

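>>> apply_moves(plan=[1, 0, 0, -0.0005, 0, 1, 0, 0, -0.001, 0, 1, 0, 0, -0.001, 0])

```text
clock: 30.8
position: [596.2, -210.4, 8.7]
ee_rot: [0.719, -0.695, 0.0, -0.0]
contact_force: [-1.7, 0.6, 4.5]
gripper_width: 18.3
```

>>> apply_moves(plan=[0.6, 0, 0, 0, 0, 0.5, 0, 0, 0, 0, 0.4, 0, 0, 0, 0, 0.2, 0, 0, 0, 0, 0.1, 0, 0, 0, 0, 0.1, 0, 0, 0, 0, 0.1, 0, 0, 0, 0])

```text
clock: 31.38
position: [595.8, -210.5, 7.6]
ee_rot: [0.719, -0.695, -0.0, 0.0]
contact_force: [-0.4, -0.6, -0.5]
gripper_width: 38.0
```

```bash
python3 - <<'E'
from h import *
s=arm.read_state(); print(s["clock"],s["position"],s["contact_force"],s["gripper_width"]); im=grab("wrist")
save("w",im,"w31"); crop(im,"w31c",150,350,150,310,4)
E
```

```text
31.3833 [ 595.77873337 -210.48023816    7.56711862] [-0.37995198 -0.58768172 -0.50171789] 38.04435715711797
```

View pics/w31c.png

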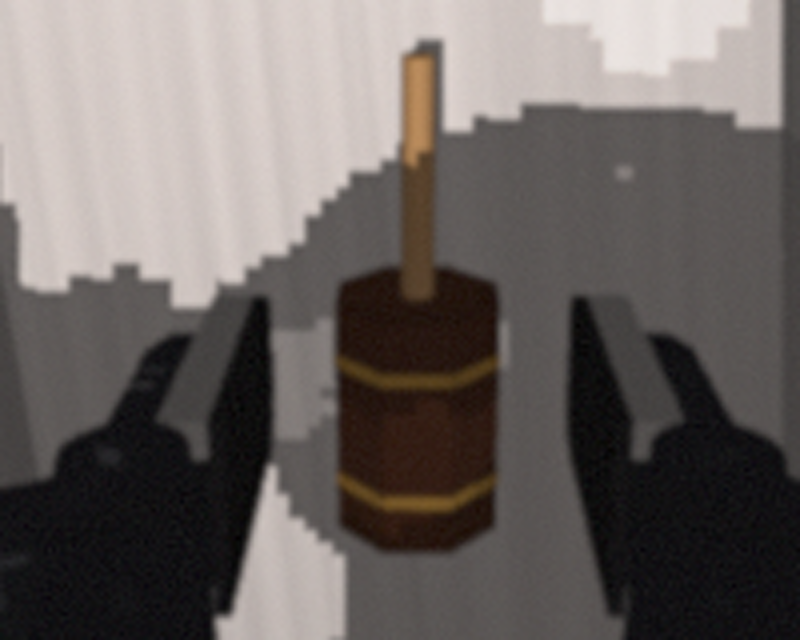

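The bead touched the floor lightly (4.5 N) and now lies free between the fingers. Rising and checking everything.

>>> apply_moves(plan=[0.1, 0, 0, 0.01, 0, 0.1, 0, 0, 0.03, 0, 0.1, 0, 0, 0.06, 0, 0.1, 0, 0, 0.1, 0, 0.1, 0, 0, 0.14, 0, 0.1, 0, 0, 0.18, 0, 0.1, 0, 0, 0.22, 0, 0.1, 0, 0, 0.26, 0])

```text
clock: 32.1
position: [595.2, -210.4, 271.1]
ee_rot: [0.719, -0.695, 0.001, -0.0]
contact_force: [1.5, 0.1, -0.4]
gripper_width: 38.2
```

>>> apply_moves(plan=[0.1, -0.02, -0.03, 0.02, 0, 0.1, -0.04, -0.06, 0.02, 0, 0.1, -0.06, -0.09, 0.02, 0, 0.1, -0.08, -0.12, 0.02, 0, 0.1, -0.08, -0.13, 0.02, 0, 0.1, -0.08, -0.13, 0.02, 0, 0.1, -0.08, -0.13, 0.02, 0, 0.1, -0.08, -0.13, 0.02, 0])

```text
clock: 32.77
position: [516.2, -339.8, 288.0]
ee_rot: [0.719, -0.695, -0.0, -0.0]
contact_force: [-0.2, -0.2, -0.1]
gripper_width: 38.4
```

```bash
python3 - <<'E'
from h import *
s=arm.read_state(); print(s["clock"],s["position"],s["contact_force"])
im=grab("wrist"); save("w",im,"w32"); cv2.imwrite("pics/w32b.png",cv2.resize(im["color"][:,:,::-1],(800,600),interpolation=2))
im=grab("scene"); save("w",im,"s32"); cv2.imwrite("pics/s32b.png",cv2.resize(im["color"][:,:,::-1],(800,600),interpolation=2))
im=grab("top"); save("w",im,"t32"); cv2.imwrite("pics/t32b.png",cv2.resize(im["color"][:,:,::-1],(800,600),interpolation=2))
E
```

```text
32.7667 [ 516.2171462  -339.80941099  287.96178098] [-0.22912019 -0.16160408 -0.1284826 ]
```

View pics/s32b.png

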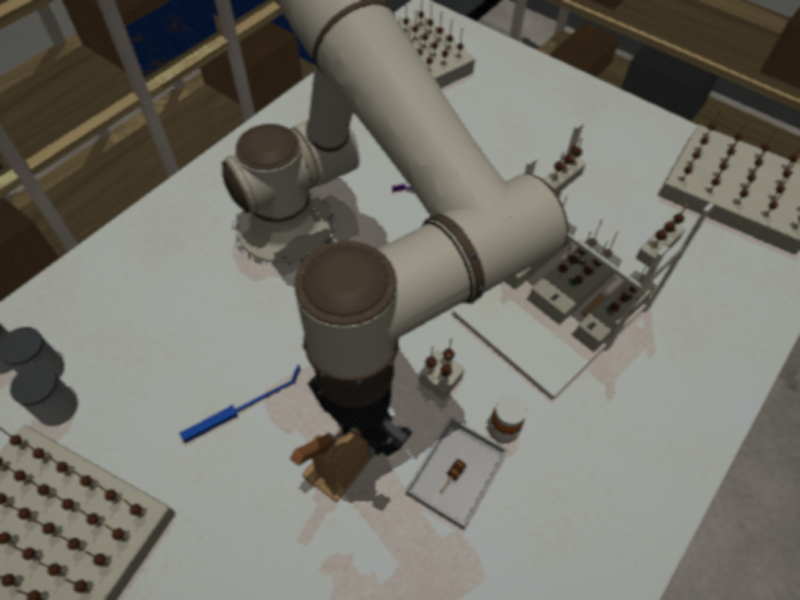

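View pics/t32b.png

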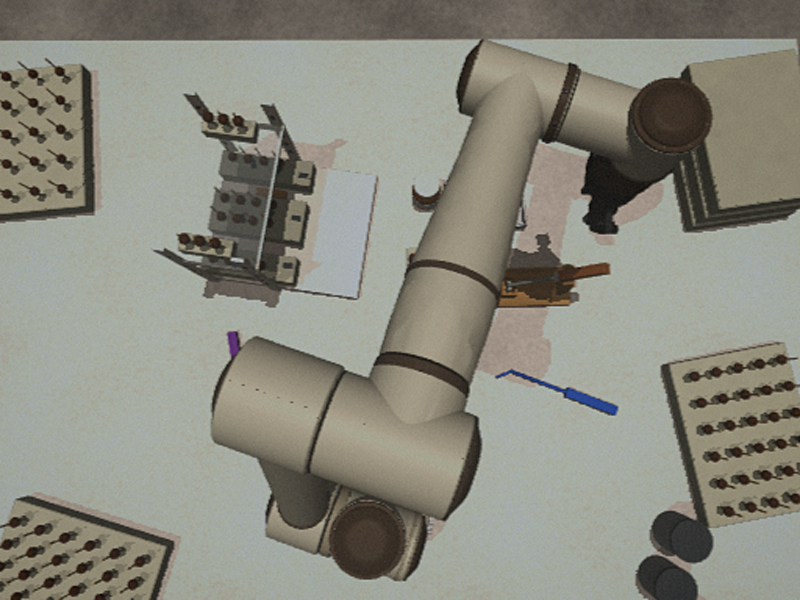

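View pics/w32b.png

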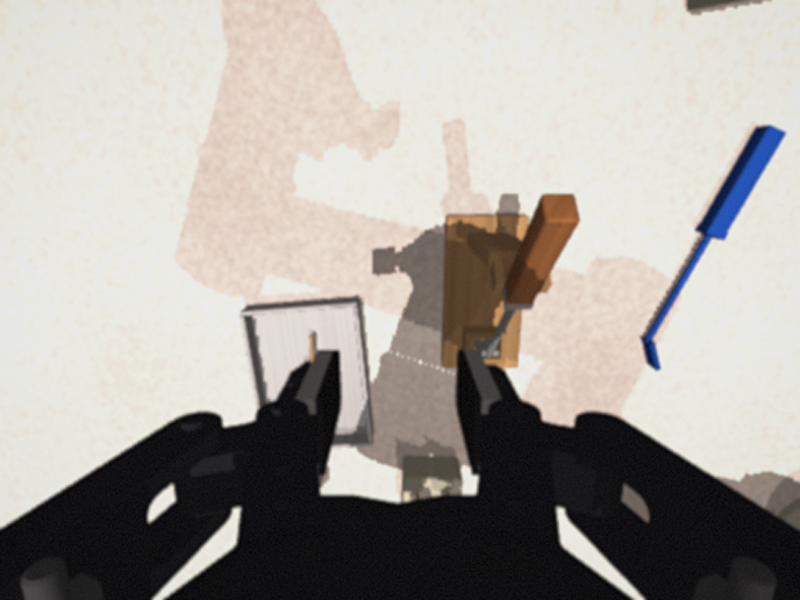

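```bash
python3 - <<'E'
from h import *
a=load("scene0")["color"];b=load("s23")["color"];c=load("s32")["color"]
w=np.hstack([x[240:325,180:260,::-1] for x in(a,b)]); cv2.imwrite("pics/cmp.png",cv2.resize(w,None,fx=4.5,fy=4.5,interpolation=2))
crop(load("s32"),"s32c",255,335,260,345,6)
E
```

```text
(no output)
```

View pics/cmp.png

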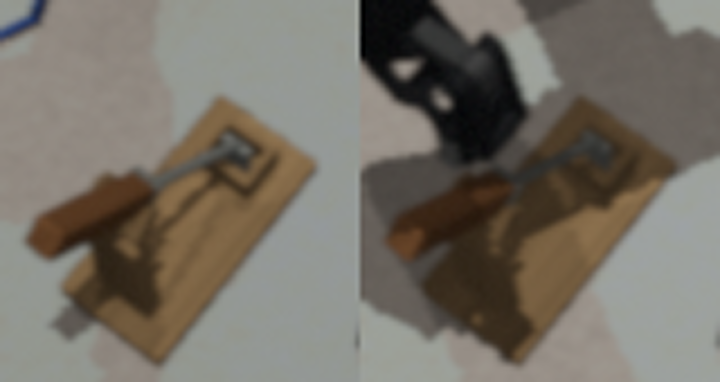

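View pics/s32c.png

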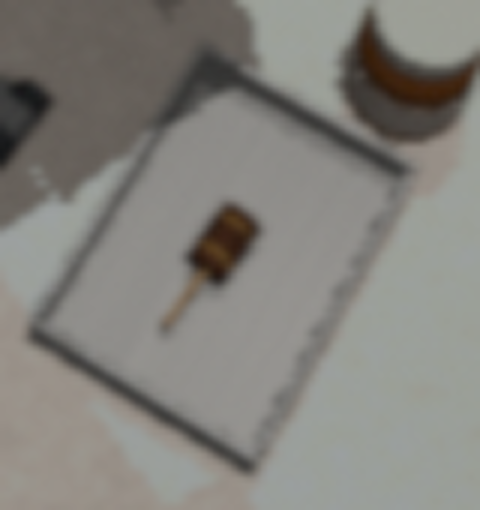

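The pick sits as it did at the start (handle end at (40,240) in both), and the bead lies flat in the tray at (225,245). Handing in.

```bash
python3 -c "
from bench import arm
print(arm.job_done())"
```

```text
the job is handed in; nothing more can be done
None
```

I hooked the bead out of the left gap onto the bare front of the shelf, stood the pick back in its stand and laid the bead in the tray. I handed the job in at about 33 s of the 72 s allowed.

- **Extra step:** after the first drag, my estimate was that the forearm would hit the left front post if the gripper went down to the bead there. I had already put the pick back, so I took it again and hooked the bead sideways to the right half of the bare front. I then returned the pick a second time and picked up the bead with the fingers.
- **Last checks:** the bead lies flat and free in the tray; it touched down at about 4.5 N. The pick matches its starting picture. The offcut, jar, foam block and look-alikes show no visible change, and the gripper is clear of everything.
- **Disagreements:** the cameras differed by 3 to 8 mm on some points, so I set the final alignments from close wrist or overlay views. The gripper read 17 to 18 mm on parts that are 18 and 20 mm wide. No check failed.

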